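# Set up the antipasti pass: tip out the potatoes, seat the probe, bay the ramekins

### The arm

A 7-joint arm with a two-finger parallel gripper is mounted at the origin on the work surface. World frame = base frame: x ahead of the robot, y to its left, z up, the work surface at z = 0. Lengths are in m, angles in rad, forces in N, time in s.
With the tool pointing down it reaches from about 0.425 to 0.925 m from the base axis. Payload 6.8 kg.
Tool frame: the origin (TCP) lies at the very end of the fingers, on their centre line; the grasp point (between the pads) lies 19 mm behind it; z points along the fingers, y is the line along which they close (so a half turn about z gives the same grasp; the last joint's range is limited). The gripper opens to 85 mm and grips with 20 to 120 N. Pads are 22 mm wide; open, the fingers measure 114 mm over their backs; the gripper's body (76 mm by 85 mm) begins 54 mm behind the grasp point. The pads swing forward as they close: fully open they stand 13 mm farther back than shut.
Start: joints at [1.233, 0.477, 0.022, 1.555, -0.011, 1.109, -0.083], TCP at [0.154, -0.657, 0.231] pointing down, gripper open.
Joint ranges: [-2.96, 2.96], [-0.34, 2.1], [-1.41, 1.46], [0.24, 2.44], [-1.37, 4.51], [0.17, 1.92], [-2.96, 2.96]. Speed limits (rad/s): [2.39, 2.39, 3.14, 3.14, 3.14, 3.14, 3.14].

### API

Orientations are given as a rotation vector (axis times angle).
In Python, from bench import r gives the robot as it stands. The module is installed in compiled form; this text tells all that it offers.
- The arm moves only by the tool servo_tool, never from a script. Its argument "commands" is a list of rows, each a list of 7 numbers: the turn, a rotation vector about the world's x, y, z in degrees, then the shift along the world's x, y, z in mm, then the closure, from 0 (fully open) to 1 (shut). A call has 1 to 5 rows; each row is the pose to reach, as a shift and turn from the pose commanded when the call began; what a row does not reach only later rows make up. A row lasts 1/12 s, in which the tool goes at most 41.7 mm and 7.16 degrees, less where a joint would pass 70% of its speed; a pose out of reach is approached as far as the arm can. A call with a gripper value outside its range is refused whole. The fingers move at their own pace and stop on an object; "force" is the grip in N (left out, the last holds). Time passes only in rows, so rows that repeat a pose let the fingers close. It gives the time, the measured TCP pose, the force, the opening and the grip force at its end, in the units of the state.
- r.get_obs(): the state, without advancing time (a new reading comes with each control period).
- r.grab_frame(name): name is "scene" or "top"; returns (picture, depth): 480x640x3 uint8, blue, green, red; 480x640 float32, m along the optical axis (not along the pixel's ray), 0 where there is no reading.
- r.camera_info(name): a dict with "vertical_fov" (degrees; the focal length in pixels is half the picture's height over the tangent of half this angle, whatever the lens; pixels are square), "cx", "cy" (the principal point, pixels), "cam_to_world" (4x4, takes a point from camera to world coordinates). Camera axes: x right, y up, looking along -z (the intrinsics and any distortion apply to the point x, -y, -z); pixel columns grow to the right and rows downward; lengths in m; the calibration is good to about 2 mm. A picture is of the moment at which its call begins. camera_info takes no time and is no camera call.
- r.hand_in(): hands the job in; it is judged then, once.
The state is a dict: "clock": time; "joints": joint angles; "qvel": joint speeds; "tau": joint torques, N m; "tcp_pos": TCP position; "orientation": TCP orientation; "contact_force": force on the tool from outside, world axes, zero at the start; "moment": the same for the moment, N m; "grip_width": finger opening in m; "gripper_force": force on a finger pad.
Only numpy, scipy, OpenCV 4.12 (cv2) and the standard library are available. Lean on these libraries where they do the work, as an engineer would, in place of code of your own. Each camera call takes 0.05 s, during which the arm holds its last target. There are 200 camera calls.

### The job

Set up the antipasti pass: tip the beaker over the white serving dish so that all its new potatoes end up in the dish, then stand the empty beaker upright in the middle of its cork mat. Move the thermometer probe from its wooden rest into the hole of the probe block on the dish, fully home, and stand every ramekin there is upright on the wooden serving board, one to a bay, centred on the dark inlaid round between the battens (these in any order). Leave the oil bottle, the glass tumbler and the pepper mill where they are.

Things in the scene. Friction and masses are not known exactly. Their poses are not given: they have to be found in the camera images.
- beaker: open-topped straight aluminium beaker, outer diameter 68 mm, 100 mm tall, wall 3 mm, floor 4 mm thick, 0.25 kg; starts upright on the cork mat with the potatoes in it. Origin: centre of its underside, z towards its mouth
- mouth (a point): centre of the beaker's mouth, level with its rim, 100 mm above its origin
- mat: fixed round cork mat, diameter 104 mm, 5 mm thick, where the beaker stands. Origin: centre of its underside, on the table
- dish: fixed white rectangular serving dish, outside 180 mm (its x) by 210 mm (its y), 60 mm tall, open top, walls 6 mm, floor 6 mm. A dark steel probe block, 44 mm square and 70 mm tall, is fixed to its -y side, nearer its +x end (centre at x 55, y -127 mm). Origin: centre of the underside of the rectangular dish, on the table
- port (a point): centre of the mouth of the round upright hole in the top of the dish's probe block, 70 mm above the table; the hole is 13 mm wide and 60 mm deep with a small chamfer
- probe: thermometer probe, 105 mm, 50 g: steel stem 10 mm thick, 55 mm long, and above it a round black head 22 mm thick, 50 mm long. Starts upright in a fixed wooden rest block (50 mm square, 70 mm tall, hole like the port) right of the ramekins, the head's shoulder on the block's top (origin 15 mm above the table). Origin: tip of the stem, z towards the head; shoulder at z = 55 mm
- board: fixed wooden serving board, 150 mm (its x) by 400 mm (its y), 18 mm thick. Five dark battens 110 mm long (along its x), 10 mm wide and 8 mm tall lie across its top, 95 mm apart, and form four bays in a row along its y. Origin: centre of its underside, on the table
- bay0 (a point): bay 0 of the board, counted from the board's +y end: point on the board's top, 18 mm above the table, midway between the two battens, at the centre of the dark inlaid round (60 mm across)
- bay1 (a point): bay 1 of the board, counted from the board's +y end: point on the board's top, 18 mm above the table, midway between the two battens, at the centre of the dark inlaid round (60 mm across)
- bay2 (a point): bay 2 of the board, counted from the board's +y end: point on the board's top, 18 mm above the table, midway between the two battens, at the centre of the dark inlaid round (60 mm across)
- bay3 (a point): bay 3 of the board, counted from the board's +y end: point on the board's top, 18 mm above the table, midway between the two battens, at the centre of the dark inlaid round (60 mm across)
- ramekin0: white ceramic ramekin, round and straight-sided, empty: outer diameter 60 mm, 42 mm tall, wall 4 mm, 0.16 kg; starts upright on the table in front of the board; may be absent. All ramekins are alike. Origin: centre of its underside, z up
- ramekin1: white ceramic ramekin, round and straight-sided, empty: outer diameter 60 mm, 42 mm tall, wall 4 mm, 0.16 kg; starts upright on the table in front of the board; may be absent. All ramekins are alike. Origin: centre of its underside, z up
- ramekin2: white ceramic ramekin, round and straight-sided, empty: outer diameter 60 mm, 42 mm tall, wall 4 mm, 0.16 kg; starts upright on the table in front of the board; may be absent. All ramekins are alike. Origin: centre of its underside, z up
- ramekin3: white ceramic ramekin, round and straight-sided, empty: outer diameter 60 mm, 42 mm tall, wall 4 mm, 0.16 kg; starts upright on the table in front of the board; may be absent. All ramekins are alike. Origin: centre of its underside, z up
- potato0_mid (a point): centre of a boiled new potato: firm yellowish ball 26 mm across, 16 g, that rolls; starts in the beaker; some may be absent
- potato1_mid (a point): centre of a boiled new potato: firm yellowish ball 26 mm across, 16 g, that rolls; starts in the beaker; some may be absent
- potato2_mid (a point): centre of a boiled new potato: firm yellowish ball 26 mm across, 16 g, that rolls; starts in the beaker; some may be absent
- potato3_mid (a point): centre of a boiled new potato: firm yellowish ball 26 mm across, 16 g, that rolls; starts in the beaker; some may be absent
- potato4_mid (a point): centre of a boiled new potato: firm yellowish ball 26 mm across, 16 g, that rolls; starts in the beaker; some may be absent
- potato5_mid (a point): centre of a boiled new potato: firm yellowish ball 26 mm across, 16 g, that rolls; starts in the beaker; some may be absent
- oil: amber glass oil bottle, diameter 60 mm, 190 mm tall, stands beyond the board; leave alone. Origin: centre of its underside
- tumbler: glass tumbler, 74 mm across, 90 mm tall, beyond the board; leave alone. Origin: centre of its underside
- mill: dark wooden pepper mill, 52 mm across, 165 mm tall, beyond the board; leave alone. Origin: centre of its underside
Mind the look-alikes: they are no part of the job. What is shaped like the ramekin3 but blue, purple or yellow is not meant.

How it is judged:
By the outcome, as a careful person would: the job done as asked, in the order asked, and still so for the second after the job is handed in, with the robot touching nothing.
Of potato3, potato4, potato5 only 1 to 3 are there at a start; the rules pass over those that are not, and their reading is None.
Of ramekin0, ramekin1, ramekin2, ramekin3 only 3 to 4 are there at a start; the rules pass over those that are not, and their reading is None.
At some moment in a run one of ramekin0, ramekin1, ramekin2, ramekin3 may be knocked a few centimetres aside while the robot is not near it.
It also fails if it takes over 210 s, if anything falls off the work surface, if the arm or the gripper's body presses on something with over 40 N, if the wrist force passes 120 N, or if a joint passes its speed limit or range.

## Working session

There is one attempt and no reset: what is moved stays moved. The work goes in short steps, Python scripts to look and compute and a tool call to move; the robot and the scene stay as the last step left them, time stands still between calls to the robot, and variables do not carry over. Pictures are saved under pics/ and viewed, at most 14 in all, crops included, and the job is handed in when it is done.

Besides the shell and the picture viewer there is one more tool, called after ">>>" by a JSON object that holds its "method" and its "body", one argument or row to a line. servo_tool: Moves the arm, as the interface text tells. Its arguments: {"type":"object","properties":{"commands":{"type":"array"},"force":{"type":"number"}},"required":["commands"]}

```bash
mkdir -p pics; cat > h.py <<'E'
import numpy as np, cv2
from bench import r
def pts(n, save=None):
    im,d=r.grab_frame(n); c=r.camera_info(n)
    if save: cv2.imwrite(f'pics/{save}.png',im)
    h,w=d.shape; f=h/2/np.tan(np.radians(c['vertical_fov'])/2)
    v,u=np.mgrid[:h,:w]
    P=np.stack([(u-c['cx'])/f*d,-(v-c['cy'])/f*d,-d,np.ones_like(d)],-1)
    W=(P@np.array(c['cam_to_world']).T)[...,:3]; W[d==0]=np.nan
    return im,d,W
E
python3 - <<'E'
from h import *
o=r.get_obs(); print(o)
for n in('scene','top'):
    print(n,r.camera_info(n)); im,d,W=pts(n,n+'0')
E
```

```text
{'clock': 0.0, 'joints': array([ 1.23292129,  0.47779145,  0.02233071,  1.55647178, -0.0114844 ,
        1.10932164, -0.08312534]), 'qvel': array([-0.00118109,  0.00089641,  0.0005715 , -0.00071632, -0.00069272,
        0.00206118, -0.00016526]), 'tau': array([ 2.70537821e-04, -5.96452045e+01,  1.60841949e+00, -2.81199610e+01,
        1.25552362e-02,  9.17872967e-03, -1.61556965e-06]), 'tcp_pos': array([ 0.15358284, -0.65666871,  0.23032278]), 'orientation': array([-3.11906346e+00, -3.59943858e-01,  5.66326075e-04]), 'contact_force': array([-0.29830522,  0.46758292, -0.16525226]), 'moment': array([0.00089266, 0.04167599, 0.02293627]), 'gripper_force': 0.0, 'grip_width': 0.08491184451679488}
scene {'vertical_fov': 45.56036200631158, 'cx': 315.8366508206691, 'cy': 237.70810519206196, 'cam_to_world': array([[ 0.3101819 , -0.67773808,  0.66667704,  1.47598042],
       [ 0.95065039,  0.2158532 , -0.22287045, -0.31839139],
       [ 0.00714342,  0.70290717,  0.71124573,  1.05203579],
       [ 0.        ,  0.        ,  0.        ,  1.        ]])}
top {'vertical_fov': 50.19952092110708, 'cx': 315.437050944758, 'cy': 238.0334041459675, 'cam_to_world': array([[ 0.0257999 ,  0.99845336, -0.04924682,  0.51172894],
       [-0.99919477,  0.02424216, -0.03197069, -0.04221775],
       [-0.0307274 ,  0.05003201,  0.99827482,  1.1897192 ],
       [ 0.        ,  0.        ,  0.        ,  1.        ]])}
```

View pics/scene0.png

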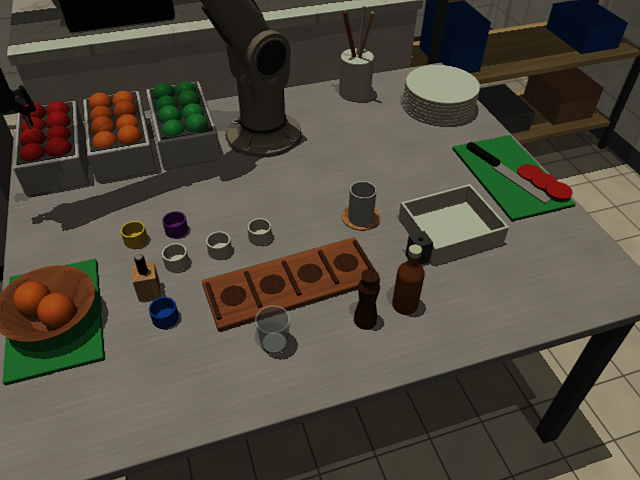

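View pics/top0.png

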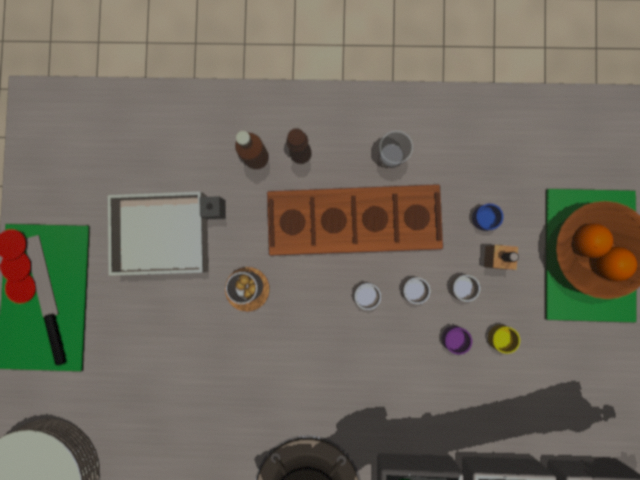

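The top view shows three white ramekins at (368,296), (416,291) and (465,288). The blue (487,216), purple (457,340) and yellow (505,340) cups are look-alikes. The beaker is at (243,288), the probe rest at (505,257) and the dish at (156,234) with its block at (212,207).

```bash
cat > m.py <<'E'
from h import *
from scipy.optimize import least_squares
def circ(p,R):
    s=least_squares(lambda c:np.hypot(p[:,0]-c[0],p[:,1]-c[1])-R,p.mean(0)[:2],loss='soft_l1',f_scale=.002)
    return s.x,np.sqrt(np.mean(s.fun**2))
def roi(W,x,y,z):
    m=(W[...,0]>x[0])&(W[...,0]<x[1])&(W[...,1]>y[0])&(W[...,1]<y[1])&(W[...,2]>z[0])&(W[...,2]<z[1])
    return W[m]
def rect(p):
    (c,s,a)=cv2.minAreaRect((p[:,:2]*1000).astype(np.float32)); return np.round(c,1),np.round(s,1),round(a,2)
E
python3 - <<'E'
from m import *
for n in('top','scene'):
    im,d,W=pts(n); print('==',n)
    q={'top':[(416,340),(300,380),(520,150),(200,150)],'scene':[(300,200),(400,400),(200,380),(100,200)]}[n]
    print('table',[np.round(W[v,u],4) for u,v in q])
    if n=='top':
        for k,(u,v) in dict(rk0=(368,296),rk1=(416,291),rk2=(465,288),beak=(243,288),rest=(495,262),probe=(513,257),dish=(156,234),block=(212,207),board=(355,220),mill=(297,140),oil=(244,138),tumb=(394,150)).items():
            print(k,np.round(W[v,u]*1000,1))
E
python3 - <<'E'
import cv2
im=cv2.imread('pics/top0.png')
a=cv2.resize(im[120:360,90:350],None,fx=2.2,fy=2.2,interpolation=2); b=cv2.resize(im[170:370,330:560],None,fx=3,fy=3,interpolation=2)
cv2.imwrite('pics/cropb.png',b)
E
```

```text
== top
table [array([ 0.3421, -0.2408, -0.002 ]), array([ 2.432e-01,  2.290e-02, -1.000e-04]), array([ 0.7868, -0.474 , -0.0028]), array([ 0.7726,  0.2749, -0.003 ])]
rk0 [ 440.  -128.3    7.2]
rk1 [ 454.2 -238.3    1.8]
rk2 [ 464.1 -349.8    1.8]
beak [451.5 156.5  28.2]
rest [ 524.5 -395.5   70.8]
probe [ 535.2 -416.5  120.4]
dish [570.9 371.2  -1.1]
block [635.4 236.1  19.2]
board [612.5 -93.9  24.3]
mill [761.4  33.5 159.6]
oil [756.7 137.  187.6]
tumb [ 779.6 -181.8    4.6]
== scene
table [array([ 3.367e-01,  1.510e-02, -3.000e-04]), array([ 0.6262,  0.2797, -0.7522]), array([ 0.8126, -0.3463,  0.002 ]), array([ 1.701e-01, -5.106e-01, -1.000e-04])]
```

View pics/cropb.png

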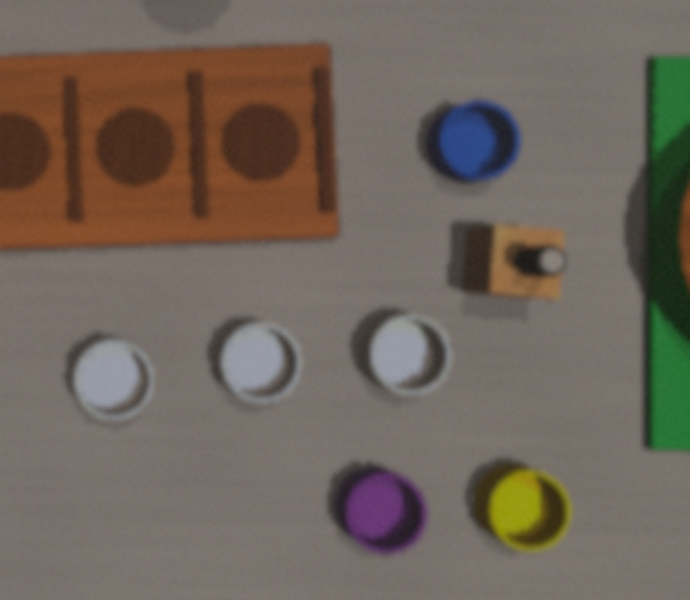

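The crop shows three plain white ramekins; the blue, purple and yellow ones are the look-alikes. Next, precise fits from both cameras.

```bash
cat >> m.py <<'E'
def meas(n):
    im,d,W=pts(n); mm=lambda c:np.round(np.array(c)*1000,1)
    print('==',n)
    for k,c in dict(rk0=(440,-128),rk1=(454,-238),rk2=(464,-350)).items():
        c=np.array(c)/1000; p=roi(W,(c[0]-.06,c[0]+.06),(c[1]-.05,c[1]+.05),(.032,.055))
        if len(p)>10:
            x,e=circ(p,.028); print(k,mm(x),'rms',mm(e),len(p),'z',mm(np.median(p[:,2])))
    p=roi(W,(.38,.53),(.08,.22),(.085,.12)); x,e=circ(p,.0325); print('beaker',mm(x),mm(e),len(p),mm(np.median(p[:,2])))
    p=roi(W,(.36,.56),(.06,.25),(.002,.012)); print('mat',rect(p),len(p))
    p=roi(W,(.48,.60),(-.47,-.35),(.06,.08)); print('rest',rect(p),len(p),mm(np.median(p[:,2])))
    p=roi(W,(.48,.60),(-.47,-.35),(.10,.13)); x,e=circ(p,.008); print('head',rect(p),len(p),mm(np.median(p[:,2])))
    p=roi(W,(.40,.75),(.262,.52),(.05,.068)); print('dish',rect(p),len(p),mm(np.median(p[:,2])))
    p=roi(W,(.58,.68),(.20,.262),(.06,.08)); print('block',rect(p),len(p),mm(np.median(p[:,2])))
    p=roi(W,(.48,.75),(-.33,.12),(.012,.035)); print('board',rect(p),len(p),mm(np.median(p[:,2])))
    # dark rounds by colour
    g=cv2.cvtColor(im,cv2.COLOR_BGR2HSV); 
    m=((W[...,2]>.01)&(W[...,2]<.023)&(W[...,0]>.5)&(W[...,0]<.74)&(W[...,1]>-.33)&(W[...,1]<.11)&(g[...,2]<(95 if n=='top' else 80))).astype(np.uint8)
    m=cv2.morphologyEx(m,cv2.MORPH_OPEN,np.ones((5,5)))
    k,l,s,c=cv2.connectedComponentsWithStats(m)
    for i in range(1,k):
        if s[i,4]>120:
            q=W[l==i]; print('round',mm(np.median(q,0)),mm((q.max(0)+q.min(0))/2)[:2],s[i,2:])
E
python3 -c "
from m import *
meas('top'); meas('scene')"
```

```text
== top
rk0 [ 440.7 -124.6] rms 1.3 156 z 40.2
rk1 [ 456.5 -233.2] rms 1.4 175 z 39.8
rk2 [ 465.6 -342.9] rms 12.1 202 z 39.9
beaker [455.2 147. ] 1.0 217 101.6
mat (array([459.3, 155.3]), array([188.9, 198.8]), 89.5) 903
rest (array([ 535.5, -417.6]), array([51.2, 49.9]), 86.17) 428 68.4
head (array([ 535.4, -416.7]), array([20.1, 20.1]), 27.64) 113 117.6
dish (array([569. , 359.4]), array([180.6, 204.6]), 3.39) 828 57.8
block (array([626.6, 232.4]), array([75.8, 50.4]), 2.01) 402 68.0
board (array([ 615. , -104.7]), array([449.2, 269.7]), 90.0) 11101 16.8
round [ 623.8 -233.4   17. ] [ 623.5 -233.2] [ 25  25 484]
round [ 617.3 -137.9   16.6] [ 616.5 -137.8] [ 25  25 491]
round [611.4 -44.4  17. ] [612.  -43.9] [ 25  25 469]
round [605.8  50.5  16.8] [605.4  50.2] [ 25  25 486]
== scene
rk0 [ 445.2 -127. ] rms 2.2 187 z 38.8
rk1 [ 461.2 -235.7] rms 2.0 192 z 39.0
rk2 [ 469.7 -345.1] rms 6.1 207 z 38.8
beaker [458.3 145.6] 2.1 335 96.6
mat (array([462. , 154.8]), array([190. , 194.5]), 89.27) 580
rest (array([ 540.3, -419.6]), array([50. , 54.4]), 85.1) 365 69.2
head (array([ 542., -420.]), array([20.2, 20.5]), 76.22) 113 116.7
dish (array([571.7, 358.6]), array([187.2, 204.3]), 3.68) 775 57.2
block (array([626.1, 230.2]), array([84.8, 50.9]), 4.71) 283 68.6
board (array([ 615. , -105.1]), array([449.3, 269.7]), 89.95) 8026 17.7
round [607.6  49.4  17.9] [607.5  50.1] [ 24  17 339]
round [615.1 -45.7  17.6] [614.  -45.3] [ 24  19 364]
round [ 620.8 -141.    18. ] [ 620.6 -140.1] [ 25  19 378]
round [ 626.8 -235.1   17.8] [ 626.1 -235. ] [ 26  20 411]
```

```bash
cat > g.py <<'E'
from h import *
from scipy.spatial.transform import Rotation as Ro
def rot(yaw,rx=0,ry=0):
    "tool closing axis (y) at world angle yaw deg, then tilt about world x / y"
    c,s=np.cos(np.radians(yaw)),np.sin(np.radians(yaw)); y=np.array([c,s,0]); z=np.array([0,0,-1.]); x=np.cross(y,z)
    return Ro.from_euler('xyz',[rx,ry,0],degrees=True)*Ro.from_matrix(np.c_[x,y,z])
def go(p,R,n=None):
    o=r.get_obs(); d=np.array(p)-o['tcp_pos']*1000; R0=Ro.from_rotvec(o['orientation'])
    best=min([(R*k*R0.inv()).as_rotvec(degrees=True) for k in (Ro.identity(),Ro.from_euler('z',180,degrees=True))],key=np.linalg.norm)
    k=n or int(np.ceil(max(np.linalg.norm(d)/200,np.linalg.norm(best)/34)))
    print('t',round(o['clock'],2),'tcp',np.round(o['tcp_pos']*1000,1),'j',np.round(o['joints'],2),'w',round(o['grip_width']*1000,1),'F',np.round(o['contact_force'],1))
    print('need turn',np.round(best,1),'shift',np.round(d,1),f'| {k} calls of',np.round(best/k,1),np.round(d/k,1))
E
python3 - <<'E'
from m import *; from g import *
for n in('top','scene'):
    im,d,W=pts(n); g=cv2.cvtColor(im,cv2.COLOR_BGR2HSV)
    m=(W[...,0]>.38)&(W[...,0]<.53)&(W[...,1]>.08)&(W[...,1]<.22)&(W[...,2]<.012)&(g[...,1]>90)
    p=W[m]; v=np.argwhere(m); print(n,m.sum(),rect(p),np.round(np.median(p,0)*1000,1))
    e=cv2.convexHull((p[:,:2]*1000).astype(np.float32))[:,0]; print(cv2.minEnclosingCircle(e))
    for c in((.45,-.345),):
        p=roi(W,(c[0]-.03,c[0]+.06),(c[1]-.04,c[1]+.04),(.032,.055)); print('rk2',circ(p,.028),len(p))
    p=roi(W,(.40,.60),(.262,.52),(.05,.066)); print('dish low x',np.percentile(p,[2,50,98],axis=0)[:, :2])
    p=roi(W,(.6,.68),(.20,.256),(.064,.075)); print('block',rect(p),len(p))
go((450,-260,330),rot(-30))
E
```

```text
top 528 (array([446.5, 145.6]), array([ 89.6, 102.2]), 74.35) [428.6 131.1   3.7]
((448.3580017089844, 152.02725219726562), 51.484642028808594)
rk2 (array([ 0.46524013, -0.34263715]), np.float64(0.0013372179497503414)) 178
dish low x [[0.47435656 0.26868259]
 [0.48709141 0.44844689]
 [0.59463266 0.46001135]]
block (array([631.1, 230.6]), array([44.5, 45.1]), 3.86) 369
scene 316 (array([473.9, 140.3]), array([103.2, 115.5]), 64.94) [473.7 138.3   3.8]
((468.1622619628906, 144.1316375732422), 65.39691162109375)
rk2 (array([ 0.46969721, -0.34465602]), np.float64(0.0019445471702638363)) 206
dish low x [[0.47748433 0.26844824]
 [0.48927324 0.40868457]
 [0.59547344 0.45772301]]
block (array([633.9, 228.1]), array([49. , 47.3]), 5.97) 241
t 0.4 tcp [ 153.7 -657.2  231.2] j [ 1.23  0.48  0.02  1.56 -0.01  1.11 -0.08] w 85.9 F [ 0.2 -0.5 -0.3]
need turn [-0.  -0.  46.8] shift [296.3 397.2  98.8] | 3 calls of [-0.  -0.  15.6] [ 98.8 132.4  32.9]
```

>>> {"method": "servo_tool", "body": {
  "commands": [
    [0,0,15.6,99,132,33,0],
    [0,0,15.6,99,132,33,0],
    [0,0,15.6,99,132,33,0],
    [0,0,15.6,99,132,33,0],
    [0,0,15.6,99,132,33,0]
  ],
  "force": 60
}}

```text
clock: 0.82
tcp_pos: [0.2602, -0.5193, 0.2663]
orientation: [3.039, 0.796, 0.008]
contact_force: [1.3, 1.2, 0.4]
grip_width: 0.0853
gripper_force: 0.0
```

>>> {"method": "servo_tool", "body": {
  "commands": [
    [0,0,15.6,99,132,33,0],
    [0,0,15.6,99,132,33,0],
    [0,0,15.6,99,132,33,0],
    [0,0,15.6,99,132,33,0],
    [0,0,15.6,99,132,33,0]
  ]
}}

```text
clock: 1.23
tcp_pos: [0.3583, -0.3866, 0.2995]
orientation: [2.901, 1.202, 0.008]
contact_force: [0.3, 1.2, 0.4]
grip_width: 0.0853
gripper_force: 0.0
```

>>> {"method": "servo_tool", "body": {
  "commands": [
    [0,0,15.6,99,132,33,0],
    [0,0,15.6,99,132,33,0],
    [0,0,15.6,99,132,33,0],
    [0,0,15.6,99,132,33,0],
    [0,0,15.6,99,132,33,0]
  ]
}}

```text
clock: 1.65
tcp_pos: [0.4564, -0.2537, 0.3325]
orientation: [2.711, 1.585, 0.009]
contact_force: [0.0, 1.1, 0.4]
grip_width: 0.0858
gripper_force: 0.0
```

```bash
python3 -c "
from g import *
go((457,198,147),rot(0,-40))"
```

```text
t 1.65 tcp [ 456.4 -253.7  332.5] j [ 0.73  0.16 -0.38  1.77  0.06  1.22 -0.18] w 85.8 F [0.  1.1 0.4]
need turn [-39.3  10.5  28.1] shift [   0.6  451.7 -185.5] | 3 calls of [-13.1   3.5   9.4] [  0.2 150.6 -61.8]
```

>>> {"method": "servo_tool", "body": {
  "commands": [
    [-13.1,3.5,9.4,0,170,0,0],
    [-13.1,3.5,9.4,0,170,0,0],
    [-13.1,3.5,9.4,0,170,0,0],
    [-13.1,3.5,9.4,0,170,0,0],
    [-13.1,3.5,9.4,0,170,0,0]
  ]
}}

```text
clock: 2.07
tcp_pos: [0.4514, -0.0826, 0.3308]
orientation: [2.426, 1.703, -0.243]
contact_force: [-0.2, 0.1, -0.1]
grip_width: 0.0853
gripper_force: 0.0
```

>>> {"method": "servo_tool", "body": {
  "commands": [
    [-13.1,3.5,9.4,0,170,-30,0],
    [-13.1,3.5,9.4,0,170,-30,0],
    [-13.1,3.5,9.4,0,170,-30,0],
    [-13.1,3.5,9.4,0,170,-30,0],
    [-13.1,3.5,9.4,0,170,-30,0]
  ]
}}

```text
clock: 2.48
tcp_pos: [0.45, 0.0862, 0.2989]
orientation: [2.129, 1.779, -0.466]
contact_force: [-0.2, 0.3, 0.7]
grip_width: 0.0857
gripper_force: 0.0
```

>>> {"method": "servo_tool", "body": {
  "commands": [
    [-13.1,3.5,9.4,0,112,-100,0],
    [-13.1,3.5,9.4,0,112,-100,0],
    [-13.1,3.5,9.4,0,112,-100,0],
    [-13.1,3.5,9.4,0,112,-100,0],
    [-13.1,3.5,9.4,0,112,-100,0]
  ]
}}

```text
clock: 2.9
tcp_pos: [0.4492, 0.1939, 0.1957]
orientation: [1.818, 1.814, -0.67]
contact_force: [0.3, 0.6, 0.3]
grip_width: 0.0854
gripper_force: 0.0
```

```bash
python3 -c "
from g import *
go((457,198,147),rot(0,-40)); go((457,134,60),rot(0,-40))"
```

```text
t 2.9 tcp [449.2 193.9 195.7] j [-0.28  0.61 -0.75  1.78  0.7   1.63 -1.31] w 85.4 F [0.3 0.6 0.3]
need turn [ 0.2 -0.2  0.2] shift [  7.8   4.1 -48.7] | 1 calls of [ 0.2 -0.2  0.2] [  7.8   4.1 -48.7]
t 2.9 tcp [449.2 193.9 195.7] j [-0.28  0.61 -0.75  1.78  0.7   1.63 -1.31] w 85.4 F [0.3 0.6 0.3]
need turn [ 0.2 -0.2  0.2] shift [   7.8  -59.9 -135.7] | 1 calls of [ 0.2 -0.2  0.2] [   7.8  -59.9 -135.7]
```

>>> {"method": "servo_tool", "body": {
  "commands": [
    [0,0,0,8,4,-49,0],
    [0,0,0,8,4,-49,0]
  ]
}}

```text
clock: 3.07
tcp_pos: [0.459, 0.1928, 0.1477]
orientation: [1.823, 1.804, -0.67]
contact_force: [-0.5, -1.6, -0.4]
grip_width: 0.0852
gripper_force: 0.0
```

>>> {"method": "servo_tool", "body": {
  "commands": [
    [0,0,0,0,-20,-29,0],
    [0,0,0,0,-43,-58,0],
    [0,0,0,0,-64,-87,0],
    [0,0,0,0,-64,-87,0]
  ]
}}

```text
clock: 3.4
tcp_pos: [0.4575, 0.1224, 0.0618]
orientation: [1.824, 1.797, -0.679]
contact_force: [0.6, -1.3, 0.3]
grip_width: 0.0852
gripper_force: 0.0
```

```bash
python3 -c "
from g import *
go((457,134,60),rot(0,-40))
im,d,W=pts('scene'); cv2.imwrite('pics/s1.png',cv2.resize(im[120:320,280:560],None,fx=2.6,fy=2.6))"
```

```text
t 3.4 tcp [457.5 122.4  61.8] j [-0.24  0.76 -0.67  1.93  0.85  1.41 -1.42] w 85.2 F [ 0.6 -1.3  0.3]
need turn [ 0.7 -0.1  0.9] shift [-0.5 11.6 -1.8] | 1 calls of [ 0.7 -0.1  0.9] [-0.5 11.6 -1.8]
```

View pics/s1.png

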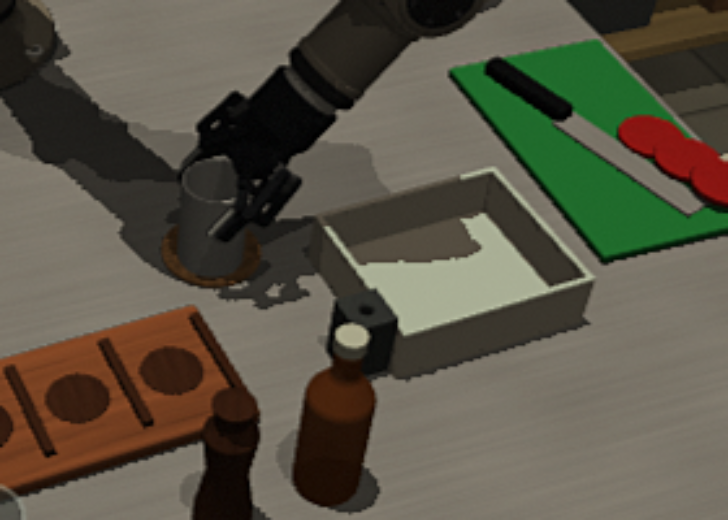

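>>> {"method": "servo_tool", "body": {
  "commands": [
    [0,0,0,0,0,0,0],
    [0,0,0,0,0,0,0],
    [0,0,0,0,0,0,0]
  ]
}}

```text
clock: 3.7
tcp_pos: [0.4597, 0.132, 0.0657]
orientation: [1.824, 1.804, -0.66]
contact_force: [-0.1, 0.4, -0.5]
grip_width: 0.0852
gripper_force: 0.0
```

```bash
python3 -c "
from g import *
go((457,134,60),rot(0,-40))"
```

```text
t 3.7 tcp [459.7 132.   65.7] j [-0.24  0.75 -0.68  1.92  0.85  1.41 -1.42] w 85.2 F [-0.1  0.4 -0.5]
need turn [0.1 0.4 0.5] shift [-2.7  2.  -5.7] | 1 calls of [0.1 0.4 0.5] [-2.7  2.  -5.7]
```

>>> {"method": "servo_tool", "body": {
  "commands": [
    [0,0,0,-2,0,-5,0],
    [0,0,0,-2,0,-5,0.3],
    [0,0,0,-2,0,-5,1],
    [0,0,0,-2,0,-5,1],
    [0,0,0,-2,0,-5,1]
  ]
}}

```text
clock: 4.12
tcp_pos: [0.4569, 0.1314, 0.0598]
orientation: [1.823, 1.805, -0.663]
contact_force: [-0.3, 1.8, 5.8]
grip_width: 0.0678
gripper_force: 67.3
```

>>> {"method": "servo_tool", "body": {
  "commands": [
    [0,0,0,0,0,0,1],
    [0,0,0,0,0,0,1],
    [0,0,0,0,0,0,1],
    [0,0,0,0,0,0,1]
  ]
}}

```text
clock: 4.45
tcp_pos: [0.4569, 0.1314, 0.0599]
orientation: [1.823, 1.805, -0.663]
contact_force: [-0.7, 1.8, 5.7]
grip_width: 0.068
gripper_force: 67.3
```

>>> {"method": "servo_tool", "body": {
  "commands": [
    [0,0,0,0,0,20,1],
    [0,0,0,0,0,50,1],
    [0,0,0,0,0,80,1],
    [0,0,0,0,0,110,1],
    [0,0,0,0,0,110,1]
  ]
}}

```text
clock: 4.87
tcp_pos: [0.4582, 0.1325, 0.1734]
orientation: [1.826, 1.803, -0.655]
contact_force: [1.3, 0.3, -3.4]
grip_width: 0.0679
gripper_force: 68.8
```

>>> {"method": "servo_tool", "body": {
  "commands": [
    [0,0,0,0,0,0,1],
    [0,0,0,0,0,0,1],
    [0,0,0,0,0,0,1]
  ]
}}

```text
clock: 5.12
tcp_pos: [0.4561, 0.13, 0.1678]
orientation: [1.823, 1.805, -0.667]
contact_force: [0.7, -0.0, -4.2]
grip_width: 0.0676
gripper_force: 68.9
```

```bash
python3 -c "
from m import *;from g import *
for n in('top','scene'):
    im,d,W=pts(n,n+'2'); g=cv2.cvtColor(im,cv2.COLOR_BGR2HSV)
    m=(W[...,0]>.38)&(W[...,0]<.55)&(W[...,1]>.06)&(W[...,1]<.22)&(W[...,2]<.012)&(g[...,1]>100)
    e=cv2.convexHull((W[m][:,:2]*1000).astype(np.float32))[:,0]; print(n,m.sum(),rect(W[m]),cv2.minEnclosingCircle(e),circ(e/1000,.052))
    cv2.imwrite('pics/c%s.png'%n,np.hstack([cv2.resize(im[230:340,190:300],(400,400)) if n=='top' else cv2.resize(im[130:270,300:440],(400,400)), cv2.resize((m*255).astype(np.uint8)[...,None].repeat(3,2)[230:340,190:300] if n=='top' else (m*255).astype(np.uint8)[...,None].repeat(3,2)[130:270,300:440],(400,400))]))
go((590,430,260),rot(0,-40))"
```

```text
top 543 (array([472. , 129.8]), array([ 69.2, 151.6]), 76.78) ((468.89080810546875, 116.43604278564453), 78.59854125976562) (array([0.45311551, 0.14858255]), np.float64(0.021397325694493003))
scene 828 (array([451.4, 146.2]), array([105.8, 120.2]), 19.84) ((459.5162658691406, 144.64254760742188), 72.24604797363281) (array([0.44903809, 0.15248476]), np.float64(0.007827749754423371))
t 5.22 tcp [456.2 130.2 167.9] j [-0.2   0.59 -0.73  1.89  0.75  1.53 -1.29] w 67.6 F [-0.1 -0.2 -3.5]
need turn [0.3 0.1 0.5] shift [133.8 299.8  92.1] | 2 calls of [0.2 0.  0.3] [ 66.9 149.9  46. ]
```

View pics/cscene.png

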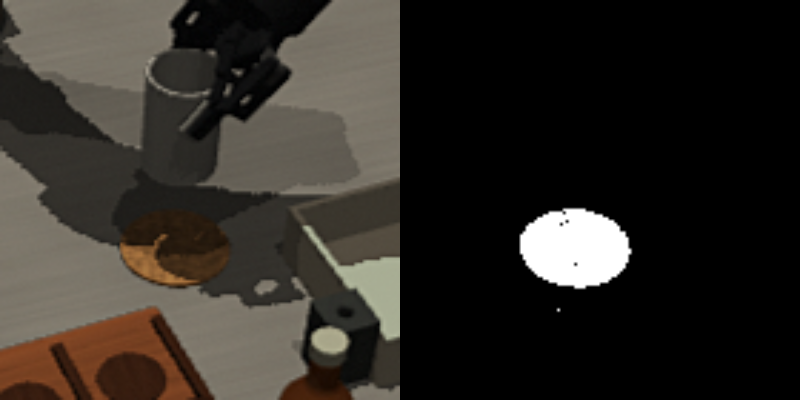

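>>> {"method": "servo_tool", "body": {
  "commands": [
    [0,0,0,10,25,15,1],
    [0,0,0,25,60,30,1],
    [0,0,0,40,95,37,1],
    [0,0,0,53,125,37,1],
    [0,0,0,58,136,37,1]
  ]
}}

```text
clock: 5.63
tcp_pos: [0.5153, 0.2713, 0.205]
orientation: [1.823, 1.809, -0.661]
contact_force: [-0.6, -0.1, -3.8]
grip_width: 0.0682
gripper_force: 69.9
```

>>> {"method": "servo_tool", "body": {
  "commands": [
    [0,0,0,15,35,0,1],
    [0,0,0,30,70,0,1],
    [0,0,0,45,105,0,1],
    [0,0,0,58,137,0,1],
    [0,0,0,58,137,0,1]
  ]
}}

```text
clock: 6.05
tcp_pos: [0.5715, 0.4103, 0.2026]
orientation: [1.82, 1.813, -0.662]
contact_force: [-2.0, 0.6, -3.0]
grip_width: 0.0678
gripper_force: 70.1
```

>>> {"method": "servo_tool", "body": {
  "commands": [
    [5,0,0,0,2,-4,1],
    [11,0,0,0,5,-9,1],
    [17,0,0,0,7,-13,1],
    [23,0,0,0,10,-18,1],
    [29,0,0,0,12,-22,1]
  ]
}}

```text
clock: 6.47
tcp_pos: [0.572, 0.4161, 0.183]
orientation: [2.131, 2.112, -0.208]
contact_force: [-0.0, 0.2, -4.7]
grip_width: 0.0679
gripper_force: 70.1
```

```bash
python3 -c "
from g import *
from m import circ
go((572,419,160),rot(0,-11))
im,d,W=pts('scene','s3'); g=cv2.cvtColor(im,cv2.COLOR_BGR2HSV)
for n in('top','scene'):
    im,d,W=pts(n); g=cv2.cvtColor(im,cv2.COLOR_BGR2HSV)
    m=((W[...,0]>.38)&(W[...,0]<.55)&(W[...,1]>.06)&(W[...,1]<.22)&(W[...,2]<.012)&(g[...,1]>100)).astype(np.uint8)
    m=cv2.morphologyEx(m,cv2.MORPH_OPEN,np.ones((3,3)))
    k,l,s,c=cv2.connectedComponentsWithStats(m); i=1+s[1:,4].argmax(); p=W[l==i]
    e=cv2.convexHull((p[:,:2]*1000).astype(np.float32))[:,0]; print(n,s[i],cv2.minEnclosingCircle(e),circ(e/1000,.0515),p.mean(0))
"
```

```text
t 6.47 tcp [572.  416.1 183. ] j [-0.33  0.76 -0.76  1.37  0.61  1.4  -1.16] w 67.9 F [-0.   0.2 -4.7]
need turn [ 0.1 -0.1  0.5] shift [ -0.    2.9 -23. ] | 1 calls of [ 0.1 -0.1  0.5] [ -0.    2.9 -23. ]
top [ 225  267   44   44 1519] ((448.47796630859375, 152.27359008789062), 51.45928955078125) (array([0.44893274, 0.15218107]), np.float64(0.0008426753037954433)) [0.44880223 0.15178543 0.0033251 ]
scene [342 203  38  28 829] ((448.7107238769531, 150.9866180419922), 56.407188415527344) (array([0.45110341, 0.15099536]), np.float64(0.0025651377294371707)) [0.45328973 0.14975533 0.00387052]
```

View pics/s3.png

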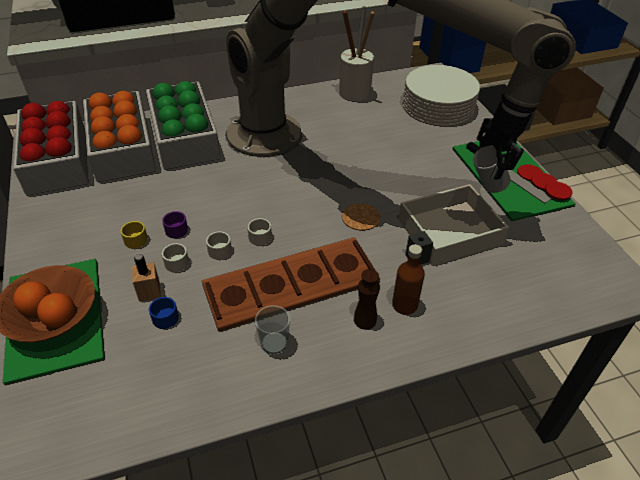

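>>> {"method": "servo_tool", "body": {
  "commands": [
    [6,0,0,0,1,-2,1],
    [12,0,0,0,3,-5,1],
    [18,0,0,0,4,-7,1],
    [24,0,0,0,6,-10,1],
    [29,0,0,0,7,-12,1]
  ]
}}

```text
clock: 7.03
tcp_pos: [0.5719, 0.423, 0.1712]
orientation: [-2.059, -2.044, -0.315]
contact_force: [0.2, -0.4, -4.5]
grip_width: 0.0673
gripper_force: 70.4
```

>>> {"method": "servo_tool", "body": {
  "commands": [
    [4,0,0,0,1,-2,1],
    [8,0,0,0,1,-5,1],
    [12,0,0,0,2,-8,1],
    [16,0,0,0,3,-10,1],
    [20,0,0,0,4,-12,1]
  ]
}}

```text
clock: 7.45
tcp_pos: [0.5716, 0.4272, 0.1588]
orientation: [-1.845, -1.834, -0.619]
contact_force: [-0.2, -0.0, -4.0]
grip_width: 0.0678
gripper_force: 70.4
```

>>> {"method": "servo_tool", "body": {
  "commands": [
    [4,0,0,0,1,-2,1],
    [8,0,0,0,1,-5,1],
    [12,0,0,0,2,-8,1],
    [16,0,0,0,3,-10,1],
    [20,0,0,0,4,-12,1]
  ]
}}

```text
clock: 7.87
tcp_pos: [0.5718, 0.4313, 0.146]
orientation: [-1.612, -1.603, -0.876]
contact_force: [-1.1, 0.6, -2.7]
grip_width: 0.0675
gripper_force: 70.5
```

>>> {"method": "servo_tool", "body": {
  "commands": [
    [4,0,0,0,0,-2,1],
    [8,0,0,0,0,-4,1],
    [12,0,0,0,0,-6,1],
    [17,0,0,0,0,-8,1],
    [17,0,0,0,0,-8,1]
  ]
}}

```text
clock: 8.28
tcp_pos: [0.5712, 0.4305, 0.1311]
orientation: [-1.408, -1.387, -1.052]
contact_force: [-0.9, -1.3, -6.5]
grip_width: 0.0679
gripper_force: 70.6
```

>>> {"method": "servo_tool", "body": {
  "commands": [
    [0,0,0,0,0,0,1],
    [0,0,0,0,0,0,1],
    [0,0,0,0,0,0,1],
    [0,0,0,0,0,0,1],
    [0,0,0,0,0,0,1]
  ]
}}

```text
clock: 8.7
tcp_pos: [0.5728, 0.4312, 0.1418]
orientation: [-1.405, -1.4, -1.064]
contact_force: [0.2, 0.0, -3.4]
grip_width: 0.0677
gripper_force: 70.5
```

```bash
python3 -c "
from g import *
go((572,428,140),rot(0,75))
im,d,W=pts('scene'); im2,d,W=pts('top')
cv2.imwrite('pics/s4.png',np.hstack([cv2.resize(im[110:290,370:550],(400,400)),cv2.resize(im2[140:320,50:230],(400,400))]))
"
```

```text
t 8.7 tcp [572.8 431.2 141.8] j [ 0.58  1.46 -1.41  1.86  0.22  0.31 -0.22] w 67.7 F [ 0.2  0.  -3.4]
need turn [ 0.4 -0.4 -0.1] shift [-0.8 -3.2 -1.8] | 1 calls of [ 0.4 -0.4 -0.1] [-0.8 -3.2 -1.8]
```

View pics/s4.png

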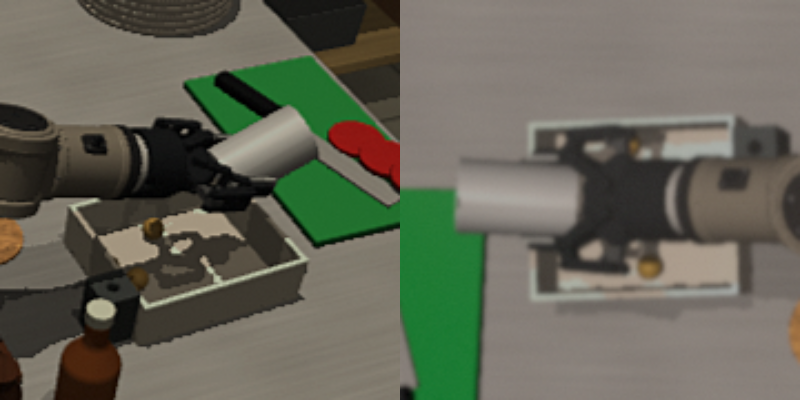

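>>> {"method": "servo_tool", "body": {
  "commands": [
    [0,0,0,0,0,12,1],
    [0,0,0,0,0,0,1],
    [0,0,0,0,0,12,1],
    [0,0,0,0,0,0,1],
    [0,0,0,0,0,12,1]
  ]
}}

```text
clock: 9.22
tcp_pos: [0.5722, 0.4298, 0.1464]
orientation: [-1.41, -1.396, -1.058]
contact_force: [-0.3, -0.9, -4.3]
grip_width: 0.0678
gripper_force: 70.5
```

>>> {"method": "servo_tool", "body": {
  "commands": [
    [0,0,0,0,10,25,1],
    [0,0,0,0,25,50,1],
    [0,0,0,0,45,80,1],
    [0,0,0,0,45,110,1],
    [0,0,0,0,45,110,1]
  ]
}}

```text
clock: 9.63
tcp_pos: [0.5721, 0.4783, 0.2689]
orientation: [-1.399, -1.4, -1.069]
contact_force: [0.0, -0.7, -1.6]
grip_width: 0.0676
gripper_force: 70.5
```

>>> {"method": "servo_tool", "body": {
  "commands": [
    [0,0,0,0,0,0,1],
    [0,0,0,0,0,0,1],
    [0,0,0,0,0,0,1]
  ]
}}

```text
clock: 9.88
tcp_pos: [0.5729, 0.4748, 0.2593]
orientation: [-1.408, -1.394, -1.061]
contact_force: [0.2, -0.4, -3.2]
grip_width: 0.0683
gripper_force: 70.5
```

```bash
python3 -c "
from g import *
go((572,476,260),rot(0,75))
im,d,W=pts('scene'); im2,d,W=pts('top')
cv2.imwrite('pics/s5.png',np.hstack([cv2.resize(im[110:290,370:550],(400,400)),cv2.resize(im2[140:320,50:230],(400,400))]))
"
```

```text
t 9.88 tcp [572.9 474.8 259.3] j [ 0.5   1.18 -1.4   1.83 -0.26  0.3  -0.02] w 68.3 F [ 0.2 -0.4 -3.2]
need turn [ 0.3 -0.7  0. ] shift [-0.9  1.2  0.7] | 1 calls of [ 0.3 -0.7  0. ] [-0.9  1.2  0.7]
```

View pics/s5.png

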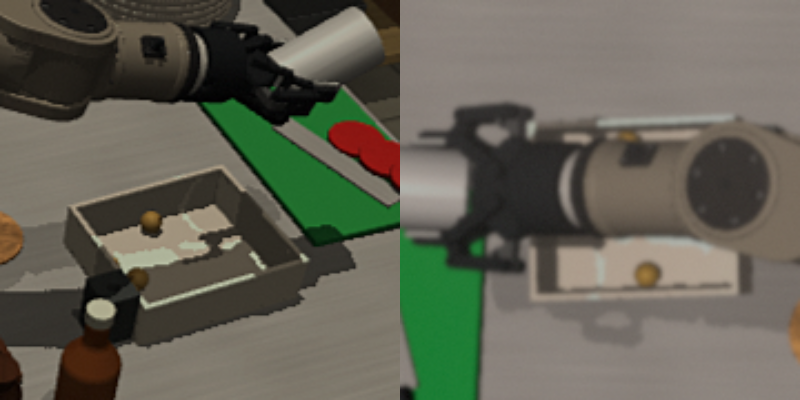

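>>> {"method": "servo_tool", "body": {
  "commands": [
    [-29,0,0,0,-15,0,1],
    [-29,0,0,0,-15,0,1],
    [-29,0,0,0,-15,0,1],
    [-29,0,0,0,-15,0,1],
    [-29,0,0,0,-15,0,1]
  ]
}}

```text
clock: 10.4
tcp_pos: [0.5716, 0.4653, 0.2683]
orientation: [-1.753, -1.753, -0.738]
contact_force: [-0.9, 2.7, 0.3]
grip_width: 0.0675
gripper_force: 70.4
```

>>> {"method": "servo_tool", "body": {
  "commands": [
    [-29,0,0,0,-15,0,1],
    [-29,0,0,0,-15,0,1],
    [-29,0,0,0,-15,0,1],
    [-29,0,0,0,-15,0,1],
    [-29,0,0,0,-15,0,1]
  ]
}}

```text
clock: 10.82
tcp_pos: [0.5677, 0.4535, 0.2621]
orientation: [-2.058, -2.065, -0.295]
contact_force: [-2.4, 4.0, -1.7]
grip_width: 0.0679
gripper_force: 70.4
```

>>> {"method": "servo_tool", "body": {
  "commands": [
    [-29,0,0,0,-15,0,1],
    [-29,0,0,0,-15,0,1],
    [-29,0,0,0,-15,0,1],
    [-29,0,0,0,-15,0,1],
    [-29,0,0,0,-15,0,1]
  ]
}}

```text
clock: 11.23
tcp_pos: [0.5677, 0.4362, 0.2555]
orientation: [2.108, 2.115, -0.243]
contact_force: [-2.3, 1.5, -4.2]
grip_width: 0.0679
gripper_force: 70.3
```

>>> {"method": "servo_tool", "body": {
  "commands": [
    [-28,0,0,0,-15,0,1],
    [-28,0,0,0,-15,0,1],
    [-28,0,0,0,-15,0,1],
    [-28,0,0,0,-15,0,1],
    [-28,0,0,0,-15,0,1]
  ]
}}

```text
clock: 11.65
tcp_pos: [0.5691, 0.4183, 0.2516]
orientation: [1.809, 1.816, -0.683]
contact_force: [-2.7, 0.5, -5.3]
grip_width: 0.0677
gripper_force: 70.3
```

```bash
python3 -c "
from g import *
go((572,415,260),rot(0,-40))
im,d,W=pts('scene'); im2,d,W=pts('top'); t=cv2.imread('pics/top0.png')
cv2.imwrite('pics/s6.png',np.hstack([cv2.resize(im[100:280,370:550],(320,320)),cv2.resize(im2[140:320,50:230],(320,320)),cv2.resize(t[265:315,220:270],(160,320))]))
"
```

```text
t 11.65 tcp [569.1 418.3 251.6] j [-0.76  0.85 -0.3   1.04  0.59  1.9  -1.03] w 67.7 F [-2.7  0.5 -5.3]
need turn [ 0.7 -0.7  0. ] shift [ 2.9 -3.3  8.4] | 1 calls of [ 0.7 -0.7  0. ] [ 2.9 -3.3  8.4]
```

View pics/s6.png

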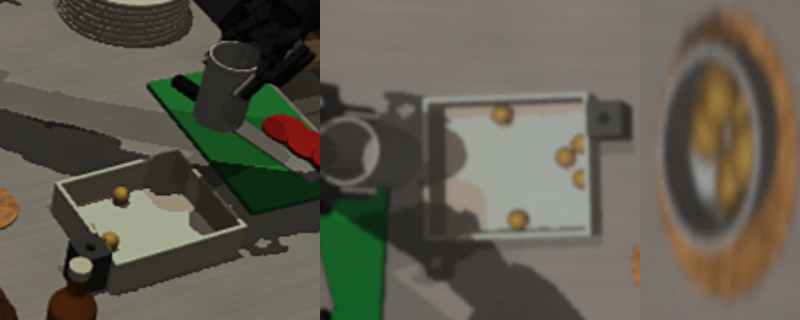

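>>> {"method": "servo_tool", "body": {
  "commands": [
    [0,0,0,-15,-35,0,1],
    [0,0,0,-30,-70,0,1],
    [0,0,0,-45,-105,0,1],
    [0,0,0,-58,-138,-10,1],
    [0,0,0,-60,-142,-20,1]
  ]
}}

```text
clock: 12.17
tcp_pos: [0.5123, 0.2652, 0.2439]
orientation: [1.831, 1.797, -0.666]
contact_force: [1.2, 0.3, -4.2]
grip_width: 0.0676
gripper_force: 70.4
```

>>> {"method": "servo_tool", "body": {
  "commands": [
    [0,0,0,-15,-35,-10,1],
    [0,0,0,-30,-70,-20,1],
    [0,0,0,-45,-105,-40,1],
    [0,0,0,-58,-138,-60,1],
    [0,0,0,-59,-140,-80,1]
  ]
}}

```text
clock: 12.58
tcp_pos: [0.4512, 0.1248, 0.1627]
orientation: [1.831, 1.797, -0.669]
contact_force: [-0.5, -0.3, -2.8]
grip_width: 0.0678
gripper_force: 70.4
```

>>> {"method": "servo_tool", "body": {
  "commands": [
    [0,0,0,0,0,0,1],
    [0,0,0,0,0,0,1],
    [0,0,0,0,0,0,1],
    [0,0,0,0,0,0,1]
  ]
}}

```text
clock: 12.92
tcp_pos: [0.455, 0.1354, 0.1634]
orientation: [1.826, 1.805, -0.658]
contact_force: [-0.5, 0.4, -2.1]
grip_width: 0.0677
gripper_force: 70.4
```

```bash
python3 -c "
from m import *;from g import *
go((450.5,136.5,65),rot(0,-40))
im,d,W=pts('top'); g=cv2.cvtColor(im,cv2.COLOR_BGR2HSV)
p=roi(W,(.38,.53),(.06,.25),(.15,.25)); x,e=circ(p,.0325); print(x,e,len(p))
m=((g[...,0]>12)&(g[...,0]<26)&(g[...,1]>110)&(g[...,2]>60)).astype(np.uint8)
k,l,s,c=cv2.connectedComponentsWithStats(m)
for i in range(1,k):
  if s[i,4]>15: print(np.round(c[i]),s[i,4],np.round(np.nanmedian(W[l==i],0)*1000))
"
```

```text
t 12.92 tcp [455.  135.4 163.4] j [-0.51  0.51 -0.32  1.91  0.61  1.38 -1.16] w 67.7 F [-0.5  0.4 -2.1]
need turn [0.  0.4 0.5] shift [ -4.5   1.1 -98.4] | 1 calls of [0.  0.4 0.5] [ -4.5   1.1 -98.4]
[0.45316567 0.15594418] 0.020015460679384547 1982
[152. 204.] 73 [638. 373.  28.]
[588. 250.] 403 [ 553. -593.   69.]
[195. 221.] 35 [601. 272.  29.]
[608. 253.] 1750 [ 550. -631.   84.]
[188. 228.] 66 [585. 288.  29.]
[195. 240.] 34 [558. 269.  29.]
[503. 257.] 383 [ 533. -410.   68.]
[161. 263.] 69 [503. 348.  28.]
[256. 289.] 647 [449. 128.   3.]
[493. 333.] 92 [ 367. -405.   18.]
[511. 342.] 145 [ 346. -453.   14.]
```

>>> {"method": "servo_tool", "body": {
  "commands": [
    [0,0.4,0.5,-4,1,-30,1],
    [0,0.4,0.5,-4,1,-60,1],
    [0,0.4,0.5,-4,1,-80,1],
    [0,0.4,0.5,-4,1,-95,1],
    [0,0.4,0.5,-4,1,-95,1]
  ]
}}

```text
clock: 13.38
tcp_pos: [0.4491, 0.1349, 0.0653]
orientation: [1.813, 1.817, -0.671]
contact_force: [-0.7, -0.6, -2.0]
grip_width: 0.0678
gripper_force: 70.4
```

>>> {"method": "servo_tool", "body": {
  "commands": [
    [0,0,0,0,0,0,1],
    [0,0,0,0,0,0,1],
    [0,0,0,0,0,0,1],
    [0,0,0,0,0,0,1]
  ]
}}

```text
clock: 13.72
tcp_pos: [0.4504, 0.1352, 0.0684]
orientation: [1.815, 1.815, -0.665]
contact_force: [-0.8, -0.5, -2.4]
grip_width: 0.0679
gripper_force: 70.4
```

```bash
python3 -c "
from m import *;from g import *
go((450.5,136.5,60),rot(0,-40))
im,d,W=pts('top'); 
p=roi(W,(.38,.53),(.06,.25),(.095,.115)); x,e=circ(p,.0325); print(x,e,len(p))
"
```

```text
t 13.72 tcp [450.4 135.2  68.4] j [-0.53  0.65 -0.3   1.95  0.68  1.24 -1.28] w 67.9 F [-0.8 -0.5 -2.4]
need turn [ 0.2 -0.1  0. ] shift [ 0.1  1.3 -8.4] | 1 calls of [ 0.2 -0.1  0. ] [ 0.1  1.3 -8.4]
[0.44790643 0.15202285] 0.011717887438296397 352
```

>>> {"method": "servo_tool", "body": {
  "commands": [
    [0,0,0,0,1,-3,1],
    [0,0,0,0,1,-6,1],
    [0,0,0,0,1,-8,1],
    [0,0,0,0,1,-8,1],
    [0,0,0,0,1,-8,1]
  ]
}}

```text
clock: 14.18
tcp_pos: [0.4498, 0.1359, 0.0598]
orientation: [1.814, 1.815, -0.668]
contact_force: [-1.7, 1.9, 4.5]
grip_width: 0.0676
gripper_force: 71.0
```

```bash
python3 -c "
from g import *
go((450.5,136.5,60),rot(0,-40))"
```

```text
t 14.18 tcp [449.8 135.9  59.8] j [-0.53  0.67 -0.3   1.95  0.68  1.23 -1.29] w 67.6 F [-1.7  1.9  4.5]
need turn [ 0.3 -0.1  0. ] shift [0.7 0.6 0.2] | 1 calls of [ 0.3 -0.1  0. ] [0.7 0.6 0.2]
```

>>> {"method": "servo_tool", "body": {
  "commands": [
    [0,0,0,0,0,0,0.15],
    [0,0,0,0,0,0,0.1],
    [0,0,0,0,0,0,0],
    [0,0,0,0,0,0,0],
    [0,0,0,0,0,0,0]
  ]
}}

```text
clock: 14.6
tcp_pos: [0.4498, 0.1356, 0.0592]
orientation: [1.814, 1.815, -0.668]
contact_force: [0.2, 0.0, -0.0]
grip_width: 0.0854
gripper_force: 0.0
```

>>> {"method": "servo_tool", "body": {
  "commands": [
    [0,0,0,0,10,12,0],
    [0,0,0,0,26,31,0],
    [0,0,0,0,50,60,0],
    [0,0,0,0,72,88,0],
    [0,0,0,0,90,120,0]
  ]
}}

```text
clock: 15.02
tcp_pos: [0.4491, 0.2269, 0.18]
orientation: [1.813, 1.817, -0.669]
contact_force: [1.6, 1.1, -0.2]
grip_width: 0.0853
gripper_force: 0.0
```

>>> {"method": "servo_tool", "body": {
  "commands": [
    [20,0,0,0,0,130,0],
    [20,0,0,0,0,130,0],
    [20,0,0,0,0,130,0],
    [20,0,0,0,0,130,0],
    [20,0,0,0,0,130,0]
  ]
}}

```text
clock: 15.43
tcp_pos: [0.4514, 0.2252, 0.3136]
orientation: [2.034, 2.026, -0.354]
contact_force: [-0.2, -1.3, -1.6]
grip_width: 0.0851
gripper_force: 0.0
```

```bash
python3 -c "
from m import *;from g import *
for n in('top','scene'):
    im,d,W=pts(n); p=roi(W,(.38,.53),(.06,.25),(.085,.115)); x,e=circ(p,.0325); print(n,x,e,len(p))
go((450,-100,330),rot(-30))
go((535,-418,250),rot(0))
"
```

```text
top [0.4470824  0.15146937] 0.0010410874298630141 217
scene [0.45023703 0.15018981] 0.002011936472264127 327
t 15.53 tcp [449.5 225.3 309.1] j [-0.41  0.27 -0.42  1.73  0.35  1.44 -0.93] w 85.7 F [-0.3 -0.6 -0.4]
need turn [ 19.8  -5.5 -29.7] shift [   0.5 -325.3   20.9] | 2 calls of [  9.9  -2.7 -14.9] [   0.3 -162.6   10.5]
t 15.53 tcp [449.5 225.3 309.1] j [-0.41  0.27 -0.42  1.73  0.35  1.44 -0.93] w 85.7 F [-0.3 -0.6 -0.4]
need turn [20.3 -0.2 -0. ] shift [  85.5 -643.3  -59.1] | 4 calls of [ 5.1 -0.  -0. ] [  21.4 -160.8  -14.8]
```

>>> {"method": "servo_tool", "body": {
  "commands": [
    [5.1,0,0,22,-161,0,0],
    [5.1,0,0,22,-161,0,0],
    [5.1,0,0,22,-161,0,0],
    [5.1,0,0,22,-161,0,0],
    [5.1,0,0,22,-161,0,0]
  ]
}}

```text
clock: 15.95
tcp_pos: [0.4711, 0.0562, 0.307]
orientation: [2.089, 2.072, -0.292]
contact_force: [0.0, -1.1, -0.8]
grip_width: 0.0856
gripper_force: 0.0
```

>>> {"method": "servo_tool", "body": {
  "commands": [
    [5.1,0,0,22,-161,0,0],
    [5.1,0,0,22,-161,0,0],
    [5.1,0,0,22,-161,0,0],
    [5.1,0,0,22,-161,0,0],
    [5.1,0,0,22,-161,0,0]
  ]
}}

```text
clock: 16.37
tcp_pos: [0.4924, -0.1042, 0.3069]
orientation: [2.141, 2.123, -0.2]
contact_force: [-0.8, -0.2, -0.1]
grip_width: 0.0855
gripper_force: 0.0
```

>>> {"method": "servo_tool", "body": {
  "commands": [
    [5.1,0,0,22,-161,-40,0],
    [5.1,0,0,22,-161,-40,0],
    [5.1,0,0,22,-161,-40,0],
    [5.1,0,0,22,-161,-40,0],
    [5.1,0,0,22,-161,-40,0]
  ]
}}

```text
clock: 16.78
tcp_pos: [0.5129, -0.2646, 0.2645]
orientation: [2.19, 2.174, -0.108]
contact_force: [-1.1, -1.2, 0.5]
grip_width: 0.0855
gripper_force: 0.0
```

>>> {"method": "servo_tool", "body": {
  "commands": [
    [5.1,0,0,22,-161,-80,0],
    [5.1,0,0,22,-161,-80,0],
    [5.1,0,0,22,-161,-80,0],
    [5.1,0,0,22,-161,-80,0],
    [5.1,0,0,22,-161,-80,0]
  ]
}}

```text
clock: 17.2
tcp_pos: [0.5349, -0.4217, 0.183]
orientation: [-2.217, -2.211, 0.007]
contact_force: [-1.4, -0.8, 0.0]
grip_width: 0.0854
gripper_force: 0.0
```

>>> {"method": "servo_tool", "body": {
  "commands": [
    [0,0,0,0,0,0,0],
    [0,0,0,0,0,0,0],
    [0,0,0,0,0,0,0],
    [0,0,0,0,0,0,0]
  ]
}}

```text
clock: 17.53
tcp_pos: [0.539, -0.4157, 0.1897]
orientation: [-2.213, -2.224, -0.002]
contact_force: [-0.5, -0.6, 0.5]
grip_width: 0.0856
gripper_force: 0.0
```

```bash
python3 -c "
from g import *
go((538,-418.5,80),rot(0))
im,d,W=pts('scene'); cv2.imwrite('pics/s7.png',cv2.resize(im[180:360,60:260],(800,600)))
from m import roi
for n in ('top','scene'):
    im,d,W=pts(n); p=roi(W,(.45,.63),(-.5,-.34),(.13,.22)); print(n,len(p),np.round(p.min(0)*1000),np.round(p.max(0)*1000))
"
```

```text
t 17.53 tcp [ 539.  -415.7  189.7] j [ 0.56  0.52  0.02  1.58 -0.01  1.04  0.58] w 85.6 F [-0.5 -0.6  0.5]
need turn [-0.2 -0.1 -0.3] shift [  -1.    -2.8 -109.7] | 1 calls of [-0.2 -0.1 -0.3] [  -1.    -2.8 -109.7]
top 42 [ 481. -415.  206.] [ 592. -405.  220.]
scene 60 [ 493. -430.  201.] [ 596. -407.  220.]
```

View pics/s7.png

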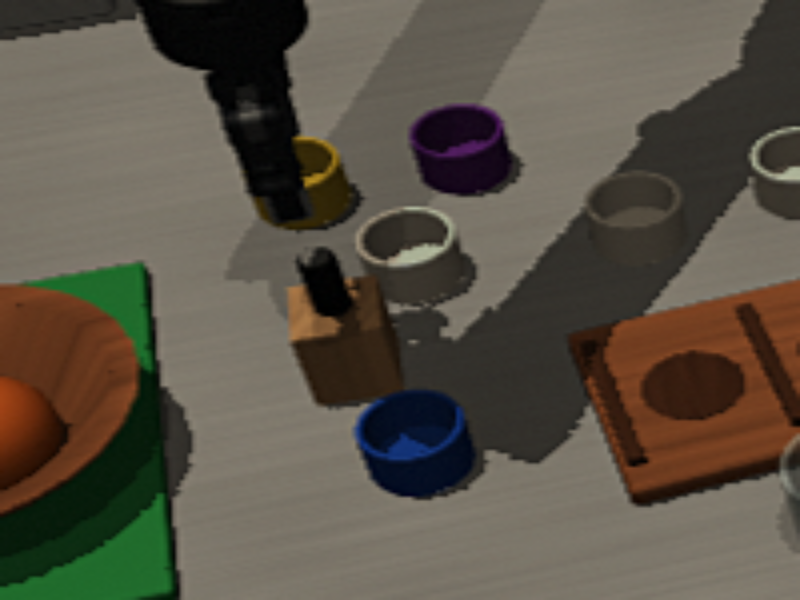

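>>> {"method": "servo_tool", "body": {
  "commands": [
    [0,0,0,-1,-3,-35,0],
    [0,0,0,-1,-3,-70,0],
    [0,0,0,-1,-3,-100,0],
    [0,0,0,-1,-3,-110,0],
    [0,0,0,-1,-3,-110,0]
  ],
  "force": 40
}}

```text
clock: 18.1
tcp_pos: [0.5353, -0.4195, 0.0767]
orientation: [-2.213, -2.218, 0.001]
contact_force: [-0.1, -0.3, 0.8]
grip_width: 0.085
gripper_force: 0.0
```

>>> {"method": "servo_tool", "body": {
  "commands": [
    [0,0,0,0,0,0,0],
    [0,0,0,0,0,0,0],
    [0,0,0,0,0,0,0.5],
    [0,0,0,0,0,0,0.6],
    [0,0,0,0,0,0,0.7]
  ]
}}

```text
clock: 18.52
tcp_pos: [0.5374, -0.4217, 0.0807]
orientation: [-2.219, -2.222, -0.001]
contact_force: [0.8, -0.7, -0.1]
grip_width: 0.0516
gripper_force: 0.0
```

>>> {"method": "servo_tool", "body": {
  "commands": [
    [0,0,0,0,0,0,0.8],
    [0,0,0,0,0,0,1],
    [0,0,0,0,0,0,1],
    [0,0,0,0,0,0,1],
    [0,0,0,0,0,0,1]
  ]
}}

```text
clock: 18.93
tcp_pos: [0.5371, -0.4214, 0.0797]
orientation: [-2.218, -2.221, -0.001]
contact_force: [0.2, -0.1, 4.3]
grip_width: 0.0208
gripper_force: 39.2
```

```bash
python3 -c "
from g import *
go((538,-418.5,80),rot(0))
print(r.get_obs()['gripper_force'])
"
```

```text
t 18.93 tcp [ 537.1 -421.4   79.7] j [ 0.57  0.65  0.01  1.65 -0.01  0.85  0.58] w 20.8 F [ 0.2 -0.1  4.3]
need turn [-0.1 -0.1 -0.1] shift [0.9 2.9 0.3] | 1 calls of [-0.1 -0.1 -0.1] [0.9 2.9 0.3]
39.169331789016724
```

>>> {"method": "servo_tool", "body": {
  "commands": [
    [0,0,0,0,0,20,1],
    [0,0,0,0,0,50,1],
    [0,0,0,0,0,85,1],
    [0,0,0,0,0,120,1],
    [0,0,0,0,0,160,1]
  ]
}}

```text
clock: 19.35
tcp_pos: [0.5357, -0.4206, 0.2393]
orientation: [-2.215, -2.218, 0.001]
contact_force: [1.0, -1.0, -1.6]
grip_width: 0.0208
gripper_force: 40.3
```

>>> {"method": "servo_tool", "body": {
  "commands": [
    [0,0,0,4,25,0,1],
    [0,0,0,9,60,0,1],
    [0,0,0,14,95,0,1],
    [0,0,0,19,130,0,1],
    [0,0,0,24,162,0,1]
  ]
}}

```text
clock: 19.77
tcp_pos: [0.5604, -0.257, 0.239]
orientation: [-2.216, -2.221, -0.0]
contact_force: [1.1, 0.7, -1.1]
grip_width: 0.0211
gripper_force: 40.3
```

>>> {"method": "servo_tool", "body": {
  "commands": [
    [0,0,0,5,33,0,1],
    [0,0,0,10,66,0,1],
    [0,0,0,15,99,0,1],
    [0,0,0,19,130,0,1],
    [0,0,0,24,162,0,1]
  ]
}}

```text
clock: 20.18
tcp_pos: [0.5842, -0.0959, 0.239]
orientation: [-2.217, -2.22, 0.001]
contact_force: [0.8, 0.3, -0.5]
grip_width: 0.0212
gripper_force: 40.3
```

>>> {"method": "servo_tool", "body": {
  "commands": [
    [0,0,0,5,33,0,1],
    [0,0,0,10,66,0,1],
    [0,0,0,15,99,0,1],
    [0,0,0,19,130,0,1],
    [0,0,0,24,162,0,1]
  ]
}}

```text
clock: 20.6
tcp_pos: [0.6083, 0.066, 0.2389]
orientation: [-2.217, -2.22, 0.001]
contact_force: [0.3, -0.6, -0.0]
grip_width: 0.0212
gripper_force: 40.3
```

>>> {"method": "servo_tool", "body": {
  "commands": [
    [0,0,0,5,33,0,1],
    [0,0,0,10,66,0,1],
    [0,0,0,15,99,0,1],
    [0,0,0,20,130,0,1],
    [0,0,0,24,161,0,1]
  ]
}}

```text
clock: 21.02
tcp_pos: [0.6326, 0.2271, 0.2388]
orientation: [-2.217, -2.221, 0.001]
contact_force: [1.4, -0.1, 0.1]
grip_width: 0.0207
gripper_force: 40.3
```

>>> {"method": "servo_tool", "body": {
  "commands": [
    [0,0,0,0,0,-20,1],
    [0,0,0,0,0,-40,1],
    [0,0,0,0,0,-65,1],
    [0,0,0,0,0,-65,1],
    [0,0,0,0,0,-65,1]
  ]
}}

```text
clock: 21.43
tcp_pos: [0.6316, 0.225, 0.1728]
orientation: [-2.216, -2.22, 0.006]
contact_force: [0.2, 0.4, 0.1]
grip_width: 0.0216
gripper_force: 40.3
```

>>> {"method": "servo_tool", "body": {
  "commands": [
    [0,0,0,0,0,0,1],
    [0,0,0,0,0,0,1],
    [0,0,0,0,0,0,1]
  ]
}}

```text
clock: 21.68
tcp_pos: [0.6337, 0.226, 0.1761]
orientation: [-2.218, -2.221, -0.004]
contact_force: [0.1, -0.2, 0.4]
grip_width: 0.0211
gripper_force: 40.3
```

```bash
python3 -c "
from g import *; from m import roi,rect
go((633,226,160),rot(0))
for n in ('top','scene'):
    im,d,W=pts(n); p=roi(W,(.55,.72),(.15,.32),(.078,.24)); print(n,len(p),np.round(p.min(0)*1000),np.round(p.max(0)*1000))
    p=roi(W,(.6,.68),(.20,.256),(.06,.075)); print('block',rect(p),len(p))
    if n=='scene':
        c=im[195:275,380:460]; cv2.imwrite('pics/s8.png',cv2.resize(c,(600,600),interpolation=2)); np.save('W8',W[195:275,380:460])
"
```

```text
t 21.68 tcp [633.7 226.  176.1] j [-0.31  0.53 -0.18  1.6   0.1   1.02 -0.52] w 21.1 F [ 0.1 -0.2  0.4]
need turn [-0.2  0.  -0.1] shift [ -0.7   0.  -16.1] | 1 calls of [-0.2  0.  -0.1] [ -0.7   0.  -16.1]
top 196 [586. 209. 114.] [680. 229. 240.]
block (array([627.5, 231.4]), array([50.8, 47.7]), 1.76) 315
scene 449 [582. 207. 111.] [683. 238. 240.]
block (array([635.5, 229. ]), array([66.1, 46.6]), 4.1) 273
```

View pics/s8.png

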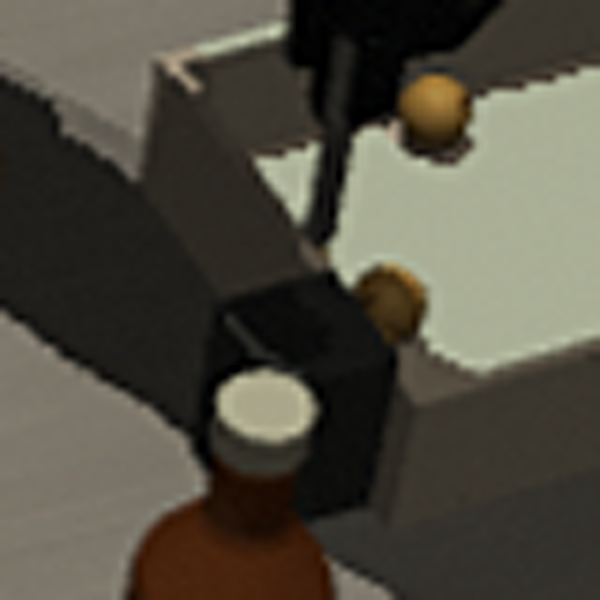

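```bash
cat > ray.py <<'E'
from h import *
def ray(n,u,v,z):
    c=r.camera_info(n); f=240/np.tan(np.radians(c['vertical_fov'])/2); T=np.array(c['cam_to_world'])
    d=T[:3,:3]@np.array([(u-c['cx'])/f,-(v-c['cy'])/f,-1]); o=T[:3,3]; return (o+d*(z-o[2])/d[2])*1000
E
python3 - <<'E'
from ray import *; from m import roi
for n,fn,(u,v) in (('scene','scene0',(421,239)),('top','top0',(212,207))):
    im=cv2.imread(f'pics/{fn}.png').astype(int).sum(2); w=im[v-7:v+8,u-7:u+8]; print(n); print(w[::1,::1] )
W=np.load('W8.npy')
for z0 in range(112,150,6):
    m=(W[...,2]*1000>=z0)&(W[...,2]*1000<z0+6)&(abs(W[...,0]-.634)<.03)&(abs(W[...,1]-.228)<.03); p=W[m]
    if len(p): print(z0,len(p),np.round(p.mean(0)*1000,1),np.round(p.min(0)*1000,1),np.round(p.max(0)*1000,1))
print(r.camera_info('scene')['cam_to_world'][:3][:,3])
E
```

```text
scene
[[145 142 138 136 133 129 130 116 112 109  90 280 462 490 474]
 [136 131 129 131 131 126 132 129 130 125 112 125 283 456 481]
 [130 133 125 130 130 128 131 133 129 129 123 111 117 352 470]
 [132 130 131 130 129 133 138 135 135 133 130 124 103 138 428]
 [128 128 130 134 126 120 128 134 130 130 134 129 117  91 285]
 [133 122 129 123 104  88  83 101 110 120 127 131 126 113 128]
 [134 128 131 114  70  36  33  40  51  81 119 130 132 121 108]
 [133 126 129 122  56  20  25  35  27  62 117 130 126 131 123]
 [129 131 130 133  93  36  23  18  24  86 123 128 133 129 126]
 [139 129 130 136 128 123 108  94 118 129 136 131 127 129 130]
 [119 127 125 127 129 139 135 135 135 132 129 129 128 129 135]
 [ 33  85 107 112 123 129 133 132 130 130 131 137 138 142 145]
 [266 345 237 145 113 107 120 133 134 137 140 123 100  79  61]
 [452 463 446 442 385 224 123 129 106  91  65  48  46  35  30]
 [457 453 457 466 460 459 267  61  23  34  28  25  35  28  37]]
top
[[204 211 200 210 202 200 211 212 207 209 210 206 200 185 155]
 [205 205 202 204 197 198 205 208 204 204 202 203 203 184 162]
 [199 202 195 182 
[... 602 characters left out ...]
 192 167]
 [211 210 207 208 204 206 210 199 205 210 203 207 211 198 171]
 [207 209 204 204 199 206 205 207 204 210 206 211 203 189 168]
 [209 203 198 201 203 204 202 204 204 205 204 201 198 187 161]]
112 9 [635.1 225.9 115.3] [632.3 221.  113.5] [637.8 231.1 116.5]
118 5 [635.5 224.8 121.4] [632.9 221.7 119.2] [637.7 230.2 123.4]
124 10 [636.1 225.3 126.6] [631.3 222.8 124.5] [639.2 229.1 129.3]
130 9 [633.9 227.  132.4] [629.8 222.7 130.1] [637.3 232.2 135. ]
136 8 [636.  224.6 139. ] [633.4 221.  136.6] [640.1 231.6 141.8]
142 7 [637.1 225.3 145.5] [634.4 222.  143. ] [639.6 229.2 147.8]
148 9 [635.  225.4 150.4] [630.5 221.2 148.8] [639.1 232.  152.1]
[ 1.47598042 -0.31839139  1.05203579]
```

```bash
python3 - <<'E'
from ray import *
print(ray('scene',420.6,239.0,.070),ray('top',209.3,205.8,.070))
im,d,W=pts('scene'); g=im.astype(int).sum(2)
for v in range(204,230,2): print(v,g[v,412:436],np.round(W[v,412:436,2]*1000))
E
```

```text
[636.43692418 229.06120178  70.        ] [632.58092075 230.11968516  70.        ]
204 [157 157 162 157 163 160 161 119 114  66   7   0  71 100  64  19   6  10
  21  12   2  22 138 156] [ 45.  49.  43.  43.  42.  37.  41.  40.  40. 180. 186. 196. 198. 197.
 198. 202. 203. 206. 202. 200. 202. 199.  23.  23.]
206 [160 157 158 157 158 158 158 162 181  82   0  42  92 110  46   3  18   9
  17   7   3  86 195 283] [ 38.  38.  34.  32.  41.  32.  33.  30.  31. 179. 176. 191. 193. 192.
 194. 199. 196. 196. 194. 194. 194.  14.  27.  29.]
208 [157 161 156 158 160 159 158 164 167  68   0  71  95  92  38   7  19  17
  11   5  12 159 250 284] [ 29.  30.  27.  30.  27.  26.  26.  25.  23. 172. 183. 185. 189. 191.
 185. 191. 189. 189. 188. 192. 192.  24.  28.  25.]
210 [158 160 159 158 159 157 155 158 166 124  29  66 116  77  12   0   0   0
   5  82  91 108 165 208] [ 22.  20.  23.  19.  17.  15.  18.  16.  12.  13. 166. 181. 180. 178.
 185. 186. 186. 184. 175.  -1.   7.  21.  23.  23.]
212 [157 160 158 159 156 156 151 152 147 169 139  86  75  82  50 141 434 513
 503 435 458 255  52  88] [ 18.  14. 
[... 1195 characters left out ...]
   6.   5.   7.   9.   5.   4.   4.   4.   8.]
224 [118 117 120 118 111 121 118 339 271 106  67  60  95 453 517 501 496 493
 496 495 496 492 495 497] [ 40.  47.  48.  52.  57.  60.  59.  56. 119. 123. 121. 123. 121.   4.
   6.   6.   8.   7.   5.   5.   4.   8.  10.   6.]
226 [119 118 114 117 116 122 126 133 107  77  66  25 292 480 509 493 494 492
 496 493 495 493 493 495] [ 37.  40.  43.  46.  50.  58.  60.  58. 111. 111. 114. 115.   4.   6.
   4.   5.   9.   4.   4.   7.   7.   6.   6.   6.]
228 [118 114 121 125 114 116 115 113 207 232 175 240 473 517 496 494 493 498
 500 499 498 493 497 494] [31. 34. 40. 43. 49. 51. 50. 57. 60. 62. 61.  4.  8.  1.  1.  1.  4.  9.
  2.  5.  8.  6.  5.  6.]
```

```bash
python3 - <<'E'
from ray import *
c=np.array([.84,-.54])*5
p=ray('scene',421.8,227.4,.111); print('tip axis',p[:2]-c)
p=ray('scene',422.65,222,.1225); print('lat',p)
h=np.array([636.4,229.1])
for q in (ray('scene',421.8,227.4,.111)[:2]-c,p[:2]): print('hole-q: lateral',(h-q)@[.54,.84],'depth',(h-q)@[-.84,.54])
o=r.get_obs(); print(o['tcp_pos'],o['contact_force'])
E
```

```text
tip axis [633.12090409 228.25839585]
lat [631.59109907 228.73524282 122.5       ]
hole-q: lateral 2.477659279345203 depth -2.299974324632716
hole-q: lateral 2.9032025309368863 depth -3.8425079052558004
[0.63319784 0.22582991 0.17532212] [ 0.25015009 -0.85229001 -0.61762968]
```

>>> {"method": "servo_tool", "body": {
  "commands": [
    [0,0,0,3,1,-15,1],
    [0,0,0,3,1,-28,1],
    [0,0,0,3,1,-36,1],
    [0,0,0,3,1,-36,1],
    [0,0,0,3,1,-36,1]
  ]
}}

```text
clock: 22.25
tcp_pos: [0.6349, 0.2265, 0.1368]
orientation: [-2.216, -2.22, 0.004]
contact_force: [-0.2, 0.1, 0.6]
grip_width: 0.0212
gripper_force: 40.3
```

>>> {"method": "servo_tool", "body": {
  "commands": [
    [0,0,0,0,0,0,1],
    [0,0,0,0,0,-2,1],
    [0,0,0,0,0,-4,1],
    [0,0,0,0,0,-7,1],
    [0,0,0,0,0,-7,1]
  ]
}}

```text
clock: 22.67
tcp_pos: [0.6354, 0.2268, 0.1309]
orientation: [-2.217, -2.221, 0.0]
contact_force: [-0.8, 0.7, -0.8]
grip_width: 0.0213
gripper_force: 40.4
```

```bash
python3 -c "
from g import *
go((636.2,226.8,131),rot(0))
o=r.get_obs(); print(o['contact_force'],o['moment'])
im,d,W=pts('scene'); cv2.imwrite('pics/s9.png',cv2.resize(im[200:260,390:450],(600,600),interpolation=2))"
```

```text
t 22.67 tcp [635.4 226.8 130.9] j [-0.31  0.58 -0.18  1.63  0.12  0.94 -0.52] w 21.3 F [-0.8  0.7 -0.8]
need turn [-0.2 -0.2 -0.1] shift [ 0.8 -0.   0.1] | 1 calls of [-0.2 -0.2 -0.1] [ 0.8 -0.   0.1]
[-0.84819909  0.70608247 -0.83784945] [0.12178352 0.04442252 0.02906185]
```

>>> {"method": "servo_tool", "body": {
  "commands": [
    [0,0,0,0,0,-2,1],
    [0,0,0,0,0,-4,1],
    [0,0,0,0,0,-6,1],
    [0,0,0,0,0,-8,1],
    [0,0,0,0,0,-8,1]
  ]
}}

```text
clock: 23.13
tcp_pos: [0.6355, 0.2268, 0.1227]
orientation: [-2.217, -2.221, 0.001]
contact_force: [-0.6, 1.2, -0.3]
grip_width: 0.0208
gripper_force: 40.3
```

```bash
python3 -c "
from g import *
go((636.2,226.8,131),rot(0))
o=r.get_obs(); print(o['contact_force'],o['moment'])"
```

```text
t 23.13 tcp [635.5 226.8 122.7] j [-0.31  0.59 -0.18  1.64  0.12  0.93 -0.53] w 20.8 F [-0.6  1.2 -0.3]
need turn [-0.1 -0.2 -0.1] shift [0.7 0.  8.3] | 1 calls of [-0.1 -0.2 -0.1] [0.7 0.  8.3]
[-0.55038072  1.23952933 -0.33550543] [0.23705447 0.14250959 0.02102411]
```

In the hole, with almost no force. Lowering further.

>>> {"method": "servo_tool", "body": {
  "commands": [
    [0,0,0,0,0,-5,1],
    [0,0,0,0,0,-10,1],
    [0,0,0,0,0,-15,1],
    [0,0,0,0,0,-20,1],
    [0,0,0,0,0,-20,1]
  ]
}}

```text
clock: 23.55
tcp_pos: [0.6351, 0.2265, 0.1017]
orientation: [-2.216, -2.22, 0.002]
contact_force: [-2.2, 1.3, -1.1]
grip_width: 0.0211
gripper_force: 40.3
```

>>> {"method": "servo_tool", "body": {
  "commands": [
    [0,0,0,0,0,-5,1],
    [0,0,0,0,0,-10,1],
    [0,0,0,0,0,-15,1],
    [0,0,0,0,0,-18,1],
    [0,0,0,0,0,-18,1]
  ]
}}

```text
clock: 23.97
tcp_pos: [0.6354, 0.2267, 0.0843]
orientation: [-2.217, -2.221, 0.001]
contact_force: [-0.8, 2.5, -1.6]
grip_width: 0.0209
gripper_force: 40.2
```

```bash
python3 -c "
from g import *
go((636.2,226.8,80),rot(0))
o=r.get_obs(); print(o['contact_force'],o['moment'])"
```

```text
t 23.97 tcp [635.4 226.7  84.3] j [-0.31  0.64 -0.17  1.66  0.13  0.86 -0.53] w 20.9 F [-0.8  2.5 -1.6]
need turn [-0.1 -0.2 -0.1] shift [ 0.8  0.1 -4.3] | 1 calls of [-0.1 -0.2 -0.1] [ 0.8  0.1 -4.3]
[-0.84343976  2.49453669 -1.61507427] [0.5101356  0.293809   0.00882793]
```

>>> {"method": "servo_tool", "body": {
  "commands": [
    [0,0,0,0,0,-2,1],
    [0,0,0,0,0,-4,1],
    [0,0,0,0,0,-6,1],
    [0,0,0,0,0,-7,1],
    [0,0,0,0,0,-7,1]
  ]
}}

```text
clock: 24.38
tcp_pos: [0.6358, 0.227, 0.0797]
orientation: [-2.217, -2.221, -0.001]
contact_force: [-5.4, -0.3, 9.5]
grip_width: 0.0206
gripper_force: 41.5
```

```bash
python3 -c "
from g import *
go((636.2,226.8,80),rot(0))
o=r.get_obs(); print(o['contact_force'],o['moment'])"
```

```text
t 24.38 tcp [635.8 227.   79.7] j [-0.31  0.64 -0.17  1.66  0.13  0.85 -0.54] w 20.6 F [-5.4 -0.3  9.5]
need turn [-0.2 -0.1 -0.1] shift [ 0.4 -0.2  0.3] | 1 calls of [-0.2 -0.1 -0.1] [ 0.4 -0.2  0.3]
[-5.37646996 -0.30110566  9.51181074] [0.19330669 1.32397263 0.02753697]
```

>>> {"method": "servo_tool", "body": {
  "commands": [
    [0,0,0,0,0,0,0.6],
    [0,0,0,0,0,0,0.3],
    [0,0,0,0,0,0,0],
    [0,0,0,0,0,0,0],
    [0,0,0,0,0,0,0]
  ]
}}

```text
clock: 24.8
tcp_pos: [0.636, 0.2263, 0.0781]
orientation: [-2.218, -2.221, 0.0]
contact_force: [-0.7, 1.0, -0.5]
grip_width: 0.0796
gripper_force: 0.0
```

>>> {"method": "servo_tool", "body": {
  "commands": [
    [0,0,0,0,0,25,0],
    [0,0,0,0,0,65,0],
    [0,0,0,0,0,105,0],
    [0,0,0,0,0,145,0],
    [0,0,0,0,0,180,0]
  ]
}}

```text
clock: 25.22
tcp_pos: [0.6361, 0.2266, 0.2611]
orientation: [-2.218, -2.221, -0.003]
contact_force: [0.5, -0.2, -0.8]
grip_width: 0.0852
gripper_force: 0.0
```

>>> {"method": "servo_tool", "body": {
  "commands": [
    [0,0,4,-40,-150,0,0],
    [0,0,4,-40,-150,0,0],
    [0,0,4,-40,-150,0,0],
    [0,0,4,-40,-150,0,0],
    [0,0,4,-40,-150,0,0]
  ]
}}

```text
clock: 25.63
tcp_pos: [0.5949, 0.0674, 0.2584]
orientation: [-2.152, -2.288, 0.006]
contact_force: [0.1, -0.9, -1.1]
grip_width: 0.0853
gripper_force: 0.0
```

>>> {"method": "servo_tool", "body": {
  "commands": [
    [0,0,0,0,0,0,0],
    [0,0,0,0,0,0,0],
    [0,0,0,0,0,0,0]
  ]
}}

```text
clock: 25.88
tcp_pos: [0.5959, 0.0786, 0.2583]
orientation: [-2.135, -2.299, -0.001]
contact_force: [0.4, -0.4, -0.0]
grip_width: 0.0858
gripper_force: 0.0
```

```bash
cat > mr.py <<'E'
from m import *; from g import *
def white(n):
    im,d,W=pts(n); g=cv2.cvtColor(im,cv2.COLOR_BGR2HSV); out=[]
    m=((W[...,0]>.38)&(W[...,0]<.72)&(W[...,1]>-.45)&(W[...,1]<.12)&(W[...,2]>.03)&(W[...,2]<.066)&(g[...,1]<60)).astype(np.uint8)
    m=cv2.dilate(m,np.ones((3,3))); k,l,s,c=cv2.connectedComponentsWithStats(m)
    for i in range(1,k):
        q=W[(l==i)&(W[...,2]>.03)&(W[...,2]<.066)]
        if len(q)>60:
            x,e=circ(q,.028); out.append(np.round(np.r_[x,e,np.median(q[:,2])]*1000,1)); 
    return sorted(map(list,out),key=lambda a:-a[1])
if __name__=='__main__':
    for n in ('top','scene'):
        print(n,*white(n),sep='\n ')
        im,d,W=pts(n); p=roi(W,(.58,.68),(.18,.28),(.09,.14)); print('head',len(p),rect(p),np.median(p[:,2]))
    go((445,-127,150),rot(4))
E
python3 mr.py
```

```text
top
 [np.float64(440.7), np.float64(-124.6), np.float64(1.3), np.float64(39.7)]
 [np.float64(456.6), np.float64(-233.2), np.float64(1.3), np.float64(40.1)]
 [np.float64(451.7), np.float64(-371.5), np.float64(1.4), np.float64(39.2)]
head 0 (array([0., 0.]), array([0., 0.]), 0.0) nan
scene
 [np.float64(445.0), np.float64(-127.0), np.float64(1.9), np.float64(37.8)]
 [np.float64(461.0), np.float64(-235.6), np.float64(1.8), np.float64(38.4)]
 [np.float64(456.4), np.float64(-374.3), np.float64(1.9), np.float64(38.1)]
head 125 (array([637.9, 227.3]), array([22.5, 23.6]), 73.67) 0.11185443680733076
t 26.08 tcp [595.8  78.  258.1] j [-0.1   0.34 -0.17  1.7   0.06  1.11 -0.21] w 84.9 F [ 0.9 -0.3 -0.3]
need turn [-0.2 -0.2 -0.2] shift [-150.8 -205.  -108.1] | 2 calls of [-0.1 -0.1 -0.1] [ -75.4 -102.5  -54.1]
  return _methods._mean(a, axis=axis, dtype=dtype,
  ret = ret.dtype.type(ret / rcount)
```

>>> {"method": "servo_tool", "body": {
  "commands": [
    [0,0,0,-76,-102,-40,0],
    [0,0,0,-76,-102,-40,0],
    [0,0,0,-76,-102,-40,0],
    [0,0,0,-76,-102,-40,0],
    [0,0,0,-76,-102,-40,0]
  ]
}}

```text
clock: 26.5
tcp_pos: [0.5174, -0.0282, 0.2172]
orientation: [-2.142, -2.291, 0.005]
contact_force: [0.4, -0.2, 0.5]
grip_width: 0.0853
gripper_force: 0.0
```

>>> {"method": "servo_tool", "body": {
  "commands": [
    [0,0,0,-76,-102,-110,0],
    [0,0,0,-76,-102,-110,0],
    [0,0,0,-76,-102,-110,0],
    [0,0,0,-76,-102,-110,0],
    [0,0,0,-76,-102,-110,0]
  ]
}}

```text
clock: 26.92
tcp_pos: [0.438, -0.1303, 0.1043]
orientation: [-2.139, -2.287, 0.01]
contact_force: [-1.4, 0.4, 0.0]
grip_width: 0.0856
gripper_force: 0.0
```

>>> {"method": "servo_tool", "body": {
  "commands": [
    [0,0,0,0,0,0,0],
    [0,0,0,0,0,0,0],
    [0,0,0,0,0,0,0],
    [0,0,0,0,0,0,0]
  ]
}}

```text
clock: 27.25
tcp_pos: [0.4459, -0.126, 0.1094]
orientation: [-2.137, -2.301, -0.003]
contact_force: [0.5, 0.2, 0.4]
grip_width: 0.0851
gripper_force: 0.0
```

```bash
python3 -c "
from g import *
go((444.2,-125.8,12),rot(4))
from m import roi
for n in('scene',): 
    im,d,W=pts(n); p=roi(W,(.60,.68),(.18,.28),(.09,.14)); print(len(p),p.max(0))"
```

```text
t 27.25 tcp [ 445.9 -126.   109.4] j [ 0.22  0.31 -0.09  2.15  0.04  0.68  0.18] w 85.1 F [0.5 0.2 0.4]
need turn [-0.1  0.  -0.2] shift [ -1.7   0.2 -97.4] | 1 calls of [-0.1  0.  -0.2] [ -1.7   0.2 -97.4]
122 [0.65019966 0.23858743 0.12571   ]
```

>>> {"method": "servo_tool", "body": {
  "commands": [
    [0,0,0,-2,0,-30,0],
    [0,0,0,-2,0,-60,0],
    [0,0,0,-2,0,-85,0],
    [0,0,0,-2,0,-97,0],
    [0,0,0,-2,0,-97,0]
  ]
}}

```text
clock: 27.72
tcp_pos: [0.4409, -0.1262, 0.0094]
orientation: [-2.134, -2.296, 0.003]
contact_force: [-0.6, 0.2, 0.1]
grip_width: 0.0856
gripper_force: 0.0
```

>>> {"method": "servo_tool", "body": {
  "commands": [
    [0,0,0,0,0,0,0],
    [0,0,0,0,0,0,0],
    [0,0,0,0,0,0,0.15],
    [0,0,0,0,0,0,0.22],
    [0,0,0,0,0,0,0.28]
  ]
}}

```text
clock: 28.13
tcp_pos: [0.4427, -0.1274, 0.0122]
orientation: [-2.14, -2.298, -0.002]
contact_force: [1.2, 0.4, 1.5]
grip_width: 0.0614
gripper_force: 0.5
```

>>> {"method": "servo_tool", "body": {
  "commands": [
    [0,0,0,0,0,0,0.35],
    [0,0,0,0,0,0,1],
    [0,0,0,0,0,0,1],
    [0,0,0,0,0,0,1],
    [0,0,0,0,0,0,1]
  ]
}}

```text
clock: 28.55
tcp_pos: [0.4428, -0.1274, 0.0126]
orientation: [-2.14, -2.298, -0.002]
contact_force: [-1.6, 1.1, 11.2]
grip_width: 0.0597
gripper_force: 40.6
```

>>> {"method": "servo_tool", "body": {
  "commands": [
    [0,0,0,0,0,15,1],
    [0,0,0,0,0,35,1],
    [0,0,0,0,0,60,1],
    [0,0,0,0,0,80,1],
    [0,0,0,0,0,80,1]
  ]
}}

```text
clock: 28.97
tcp_pos: [0.444, -0.1278, 0.0948]
orientation: [2.14, 2.298, 0.005]
contact_force: [0.6, 0.0, -1.3]
grip_width: 0.0598
gripper_force: 44.1
```

```bash
python3 -c "
from g import *
go((614.4,-45,31),rot(4))
"
```

```text
t 28.97 tcp [ 444.  -127.8   94.8] j [ 0.22  0.33 -0.09  2.17  0.05  0.64  0.17] w 59.8 F [ 0.6  0.  -1.3]
need turn [-0.1  0.2 -0.1] shift [170.4  82.8 -63.8] | 1 calls of [-0.1  0.2 -0.1] [170.4  82.8 -63.8]
```

>>> {"method": "servo_tool", "body": {
  "commands": [
    [0,0,0,34,16,0,1],
    [0,0,0,68,33,0,1],
    [0,0,0,102,49,0,1],
    [0,0,0,136,65,-5,1],
    [0,0,0,170,81,-20,1]
  ]
}}

```text
clock: 29.38
tcp_pos: [0.6144, -0.0455, 0.0721]
orientation: [-2.14, -2.298, -0.003]
contact_force: [1.0, -0.2, -0.5]
grip_width: 0.0593
gripper_force: 44.1
```

>>> {"method": "servo_tool", "body": {
  "commands": [
    [0,0,0,0,0,0,1],
    [0,0,0,0,0,0,1],
    [0,0,0,0,0,0,1],
    [0,0,0,0,0,0,1]
  ]
}}

```text
clock: 29.72
tcp_pos: [0.6105, -0.0474, 0.0709]
orientation: [-2.139, -2.295, 0.002]
contact_force: [-0.5, -0.1, -1.6]
grip_width: 0.0595
gripper_force: 44.3
```

```bash
python3 -c "
from g import *
go((614.4,-46.4,30.6),rot(4))
"
```

```text
t 29.72 tcp [610.5 -47.4  70.9] j [ 0.04  0.57 -0.09  1.83  0.06  0.76 -0.01] w 59.5 F [-0.5 -0.1 -1.6]
need turn [-0.1 -0.2 -0. ] shift [  3.9   1.  -40.3] | 1 calls of [-0.1 -0.2 -0. ] [  3.9   1.  -40.3]
```

>>> {"method": "servo_tool", "body": {
  "commands": [
    [0,0,0,4,1,-12,1],
    [0,0,0,4,1,-25,1],
    [0,0,0,4,1,-33,1],
    [0,0,0,4,1,-33,1],
    [0,0,0,4,1,-33,1]
  ]
}}

```text
clock: 30.13
tcp_pos: [0.6148, -0.0454, 0.0372]
orientation: [-2.137, -2.295, 0.002]
contact_force: [0.8, 0.1, -1.6]
grip_width: 0.0597
gripper_force: 44.3
```

>>> {"method": "servo_tool", "body": {
  "commands": [
    [0,0,0,0,0,0,1],
    [0,0,0,0,0,0,1],
    [0,0,0,0,0,0,1]
  ]
}}

```text
clock: 30.38
tcp_pos: [0.6162, -0.0452, 0.0388]
orientation: [-2.139, -2.297, -0.001]
contact_force: [-1.0, 0.5, -1.6]
grip_width: 0.0597
gripper_force: 44.3
```

```bash
python3 -c "
from g import *
go((614.4,-46.4,30.6),rot(4))
"
```

```text
t 30.38 tcp [616.2 -45.2  38.8] j [ 0.04  0.62 -0.08  1.83  0.07  0.7  -0.02] w 59.7 F [-1.   0.5 -1.6]
need turn [-0.1 -0.1 -0.1] shift [-1.8 -1.2 -8.2] | 1 calls of [-0.1 -0.1 -0.1] [-1.8 -1.2 -8.2]
```

>>> {"method": "servo_tool", "body": {
  "commands": [
    [0,0,0,-1.5,-1,-3,1],
    [0,0,0,-1.5,-1,-6,1],
    [0,0,0,-1.5,-1,-8,1],
    [0,0,0,-1.5,-1,-8,1],
    [0,0,0,-1.5,-1,-8,1]
  ]
}}

```text
clock: 30.8
tcp_pos: [0.6141, -0.0465, 0.0308]
orientation: [-2.138, -2.296, 0.001]
contact_force: [-3.1, 0.3, 5.7]
grip_width: 0.0598
gripper_force: 44.9
```

>>> {"method": "servo_tool", "body": {
  "commands": [
    [0,0,0,0,0,0,1],
    [0,0,0,0,0,0,1],
    [0,0,0,0,0,0,0.25],
    [0,0,0,0,0,0,0.1],
    [0,0,0,0,0,0,0]
  ]
}}

```text
clock: 31.22
tcp_pos: [0.6144, -0.0462, 0.0302]
orientation: [-2.138, -2.297, -0.0]
contact_force: [-0.1, -0.9, -0.4]
grip_width: 0.0846
gripper_force: 0.0
```

>>> {"method": "servo_tool", "body": {
  "commands": [
    [0,0,0,0,0,0,0],
    [0,0,0,0,0,0,0],
    [0,0,0,0,0,30,0],
    [0,0,0,0,0,60,0],
    [0,0,0,0,0,90,0]
  ]
}}

```text
clock: 31.63
tcp_pos: [0.6137, -0.0462, 0.1208]
orientation: [-2.137, -2.296, 0.002]
contact_force: [0.8, 0.6, -0.2]
grip_width: 0.0854
gripper_force: 0.0
```

>>> {"method": "servo_tool", "body": {
  "commands": [
    [0,0,0,-75,-95,20,0],
    [0,0,0,-75,-95,20,0],
    [0,0,0,-75,-95,20,0],
    [0,0,0,-75,-95,20,0],
    [0,0,0,-75,-95,20,0]
  ]
}}

```text
clock: 32.05
tcp_pos: [0.538, -0.144, 0.1409]
orientation: [-2.145, -2.292, 0.001]
contact_force: [0.5, 0.3, 0.3]
grip_width: 0.0853
gripper_force: 0.0
```

>>> {"method": "servo_tool", "body": {
  "commands": [
    [0,0,0,-75,-95,-20,0],
    [0,0,0,-75,-95,-20,0],
    [0,0,0,-75,-95,-20,0],
    [0,0,0,-75,-95,-20,0],
    [0,0,0,-75,-95,-20,0]
  ]
}}

```text
clock: 32.47
tcp_pos: [0.4634, -0.2372, 0.1197]
orientation: [-2.141, -2.293, 0.001]
contact_force: [0.3, 0.2, 0.5]
grip_width: 0.0851
gripper_force: 0.0
```

>>> {"method": "servo_tool", "body": {
  "commands": [
    [0,0,0,0,0,0,0],
    [0,0,0,0,0,0,0],
    [0,0,0,0,0,0,0]
  ]
}}

```text
clock: 32.72
tcp_pos: [0.4658, -0.2345, 0.1204]
orientation: [-2.135, -2.301, -0.002]
contact_force: [0.1, -0.1, 0.6]
grip_width: 0.0855
gripper_force: 0.0
```

```bash
python3 mr.py 2>/dev/null; python3 -c "
from g import *
go((459.7,-235.5,12.5),rot(4))
"
```

```text
top
 [np.float64(609.7), np.float64(-44.1), np.float64(1.3), np.float64(57.4)]
 [np.float64(456.5), np.float64(-233.4), np.float64(1.3), np.float64(40.0)]
head 110 (array([632.1, 228.3]), array([20.9, 20.4]), 89.94) 0.11756879086615002
scene
 [np.float64(450.6), np.float64(145.2), np.float64(1.6), np.float64(48.2)]
 [np.float64(615.0), np.float64(-46.5), np.float64(1.8), np.float64(48.4)]
 [np.float64(461.2), np.float64(-235.7), np.float64(2.0), np.float64(38.2)]
 [np.float64(456.0), np.float64(-374.1), np.float64(1.9), np.float64(37.3)]
head 123 (array([638.3, 226.9]), array([21.9, 22.4]), 67.38) 0.11204338590160401
t 32.92 tcp [ 464.8 -235.6  120.4] j [ 0.39  0.37 -0.05  2.02  0.03  0.76  0.4 ] w 85.6 F [-1.  -0.5  0.9]
need turn [-0.1 -0.1 -0.2] shift [-19.8 108.6  29.6] | 1 calls of [-0.1 -0.1 -0.2] [-19.8 108.6  29.6]
t 32.92 tcp [ 464.8 -235.6  120.4] j [ 0.39  0.37 -0.05  2.02  0.03  0.76  0.4 ] w 85.6 F [-1.  -0.5  0.9]
need turn [-0.1 -0.1 -0.2] shift [-5.100e+00  1.000e-01 -1.079e+02] | 1 calls of [-0.1 -0.1 -0.2] [-5.100e+00  1.000e-01 -1.079e+02]
```

>>> {"method": "servo_tool", "body": {
  "commands": [
    [0,0,0,-5,0,-30,0],
    [0,0,0,-5,0,-65,0],
    [0,0,0,-5,0,-95,0],
    [0,0,0,-5,0,-108,0],
    [0,0,0,-5,0,-108,0]
  ]
}}

```text
clock: 33.33
tcp_pos: [0.4572, -0.235, 0.0094]
orientation: [-2.134, -2.294, 0.003]
contact_force: [0.3, 0.0, -0.5]
grip_width: 0.0854
gripper_force: 0.0
```

>>> {"method": "servo_tool", "body": {
  "commands": [
    [0,0,0,0,0,0,0],
    [0,0,0,0,0,0,0],
    [0,0,0,0,0,0,0.15],
    [0,0,0,0,0,0,0.22],
    [0,0,0,0,0,0,0.28]
  ]
}}

```text
clock: 33.75
tcp_pos: [0.46, -0.2366, 0.0133]
orientation: [-2.14, -2.298, -0.001]
contact_force: [0.1, -1.2, -0.5]
grip_width: 0.0615
gripper_force: 0.0
```

>>> {"method": "servo_tool", "body": {
  "commands": [
    [0,0,0,0,0,0,0.35],
    [0,0,0,0,0,0,1],
    [0,0,0,0,0,0,1],
    [0,0,0,0,0,0,1],
    [0,0,0,0,0,0,1]
  ]
}}

```text
clock: 34.17
tcp_pos: [0.46, -0.2366, 0.0135]
orientation: [-2.139, -2.298, -0.001]
contact_force: [-1.3, 0.5, 6.6]
grip_width: 0.0576
gripper_force: 42.0
```

>>> {"method": "servo_tool", "body": {
  "commands": [
    [0,0,0,0,0,15,1],
    [0,0,0,0,0,35,1],
    [0,0,0,0,0,60,1],
    [0,0,0,0,0,80,1],
    [0,0,0,0,0,80,1]
  ]
}}

```text
clock: 34.58
tcp_pos: [0.4616, -0.2374, 0.0961]
orientation: [2.139, 2.297, 0.004]
contact_force: [0.6, -1.1, -1.3]
grip_width: 0.0576
gripper_force: 44.3
```

>>> {"method": "servo_tool", "body": {
  "commands": [
    [0,0,0,32,19,0,1],
    [0,0,0,64,38,0,1],
    [0,0,0,96,57,0,1],
    [0,0,0,128,76,-5,1],
    [0,0,0,160,95,-20,1]
  ]
}}

```text
clock: 35.0
tcp_pos: [0.6218, -0.1405, 0.0733]
orientation: [-2.14, -2.298, -0.003]
contact_force: [0.6, -0.2, -1.4]
grip_width: 0.0576
gripper_force: 44.2
```

>>> {"method": "servo_tool", "body": {
  "commands": [
    [0,0,0,0,0,0,1],
    [0,0,0,0,0,0,1],
    [0,0,0,0,0,0,1],
    [0,0,0,0,0,0,1]
  ]
}}

```text
clock: 35.33
tcp_pos: [0.6179, -0.1427, 0.0719]
orientation: [-2.14, -2.294, 0.002]
contact_force: [0.5, -0.4, -2.0]
grip_width: 0.058
gripper_force: 44.3
```

```bash
python3 -c "
from g import *
go((621,-140.3,38.5),rot(4))
"
```

```text
t 35.33 tcp [ 617.9 -142.7   71.9] j [ 0.17  0.59 -0.06  1.77  0.04  0.78  0.16] w 58.0 F [ 0.5 -0.4 -2. ]
need turn [-0.1 -0.2  0. ] shift [  3.1   2.4 -33.4] | 1 calls of [-0.1 -0.2  0. ] [  3.1   2.4 -33.4]
```

```bash
python3 -c "
from g import *
im,d,W=pts('scene'); cv2.imwrite('pics/s10.png',cv2.resize(im[220:310,220:340],(800,600),interpolation=2))"
```

```text
(no output)
```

View pics/s10.png

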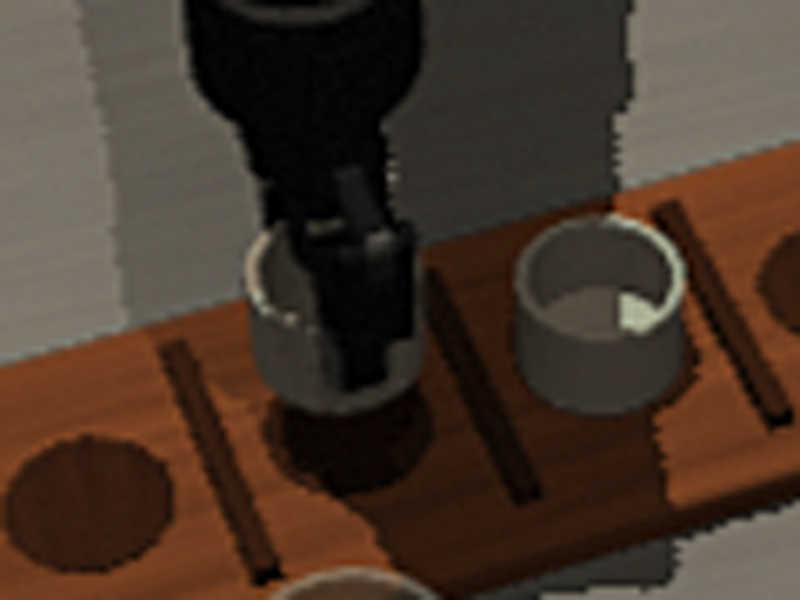

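>>> {"method": "servo_tool", "body": {
  "commands": [
    [0,0,0,3,2,-12,1],
    [0,0,0,3,2,-25,1],
    [0,0,0,3,2,-34,1],
    [0,0,0,3,2,-34,1],
    [0,0,0,3,2,-34,1]
  ]
}}

```text
clock: 35.8
tcp_pos: [0.6212, -0.1393, 0.037]
orientation: [-2.137, -2.295, 0.002]
contact_force: [-0.3, -0.7, -0.9]
grip_width: 0.0581
gripper_force: 44.3
```

>>> {"method": "servo_tool", "body": {
  "commands": [
    [0,0,0,0,0,0,1],
    [0,0,0,0,0,0,1],
    [0,0,0,0,0,0,1],
    [0,0,0,0,0,0,1]
  ]
}}

```text
clock: 36.13
tcp_pos: [0.6226, -0.1393, 0.0388]
orientation: [-2.139, -2.297, -0.001]
contact_force: [0.5, -0.7, -1.9]
grip_width: 0.0579
gripper_force: 44.3
```

```bash
python3 -c "
from g import *
go((621,-140.7,31.3),rot(4))
"
```

```text
t 36.13 tcp [ 622.6 -139.3   38.8] j [ 0.16  0.64 -0.06  1.78  0.05  0.73  0.16] w 57.9 F [ 0.5 -0.7 -1.9]
need turn [-0.1 -0.1 -0.1] shift [-1.6 -1.4 -7.5] | 1 calls of [-0.1 -0.1 -0.1] [-1.6 -1.4 -7.5]
```

>>> {"method": "servo_tool", "body": {
  "commands": [
    [0,0,0,-1.5,-1,-3,1],
    [0,0,0,-1.5,-1,-6,1],
    [0,0,0,-1.5,-1,-7.5,1],
    [0,0,0,-1.5,-1,-7.5,1],
    [0,0,0,-1.5,-1,-7.5,1]
  ]
}}

```text
clock: 36.55
tcp_pos: [0.6206, -0.1405, 0.0316]
orientation: [-2.139, -2.296, 0.001]
contact_force: [-3.6, -0.2, 7.3]
grip_width: 0.0576
gripper_force: 45.3
```

>>> {"method": "servo_tool", "body": {
  "commands": [
    [0,0,0,0,0,0,1],
    [0,0,0,0,0,0,1],
    [0,0,0,0,0,0,0.25],
    [0,0,0,0,0,0,0.1],
    [0,0,0,0,0,0,0]
  ]
}}

```text
clock: 36.97
tcp_pos: [0.6208, -0.1402, 0.0307]
orientation: [-2.138, -2.297, -0.0]
contact_force: [-0.2, 0.5, 1.2]
grip_width: 0.0847
gripper_force: 0.0
```

>>> {"method": "servo_tool", "body": {
  "commands": [
    [0,0,0,0,0,0,0],
    [0,0,0,0,0,0,0],
    [0,0,0,0,0,30,0],
    [0,0,0,0,0,60,0],
    [0,0,0,0,0,90,0]
  ]
}}

```text
clock: 37.38
tcp_pos: [0.6202, -0.1402, 0.1212]
orientation: [-2.137, -2.296, 0.001]
contact_force: [-0.0, -0.2, -0.5]
grip_width: 0.0854
gripper_force: 0.0
```

>>> {"method": "servo_tool", "body": {
  "commands": [
    [0,0,4,-83,-116,20,0],
    [0,0,4,-83,-116,20,0],
    [0,0,4,-83,-116,20,0],
    [0,0,4,-83,-116,20,0],
    [0,0,4,-83,-116,20,0]
  ]
}}

```text
clock: 37.8
tcp_pos: [0.534, -0.2628, 0.1416]
orientation: [-2.068, -2.362, 0.005]
contact_force: [-0.3, -0.8, -0.3]
grip_width: 0.0854
gripper_force: 0.0
```

>>> {"method": "servo_tool", "body": {
  "commands": [
    [0,0,4,-83,-116,-20,0],
    [0,0,4,-83,-116,-20,0],
    [0,0,4,-83,-116,-20,0],
    [0,0,4,-83,-116,-20,0],
    [0,0,4,-83,-116,-20,0]
  ]
}}

```text
clock: 38.22
tcp_pos: [0.4503, -0.377, 0.1199]
orientation: [-1.982, -2.431, 0.005]
contact_force: [0.1, 0.0, 1.1]
grip_width: 0.0854
gripper_force: 0.0
```

>>> {"method": "servo_tool", "body": {
  "commands": [
    [0,0,0,0,0,0,0],
    [0,0,0,0,0,0,0],
    [0,0,0,0,0,0,0]
  ]
}}

```text
clock: 38.47
tcp_pos: [0.4565, -0.3704, 0.1209]
orientation: [-1.969, -2.444, -0.002]
contact_force: [-0.2, -1.0, -0.3]
grip_width: 0.0854
gripper_force: 0.0
```

```bash
python3 mr.py 2>/dev/null|grep -v need; python3 -c "
from g import *
go((455,-373.5,12.5),rot(12))
"
```

```text
top
 [np.float64(609.8), np.float64(-44.1), np.float64(1.3), np.float64(57.3)]
 [np.float64(616.3), np.float64(-137.2), np.float64(1.4), np.float64(56.2)]
 [np.float64(451.7), np.float64(-371.4), np.float64(1.4), np.float64(39.1)]
head 111 (array([632.2, 229.1]), array([20.5, 20.1]), 63.09) 0.11746491195715558
scene
 [np.float64(614.9), np.float64(-46.3), np.float64(1.6), np.float64(47.9)]
 [np.float64(621.8), np.float64(-139.8), np.float64(1.8), np.float64(48.6)]
 [np.float64(456.1), np.float64(-374.1), np.float64(2.8), np.float64(38.1)]
head 124 (array([637.4, 227.3]), array([21.4, 19.9]), 73.18) 0.11183985860258511
t 38.67 tcp [ 455.7 -371.3  120.9] j [ 0.62  0.46 -0.05  1.86  0.03  0.82  0.77] w 85.3 F [-0.7 -0.1 -0.9]
t 38.67 tcp [ 455.7 -371.3  120.9] j [ 0.62  0.46 -0.05  1.86  0.03  0.82  0.77] w 85.3 F [-0.7 -0.1 -0.9]
need turn [-0.1 -0.1 -0.2] shift [  -0.7   -2.2 -108.4] | 1 calls of [-0.1 -0.1 -0.2] [  -0.7   -2.2 -108.4]
```

>>> {"method": "servo_tool", "body": {
  "commands": [
    [0,0,0,-1,-2,-30,0],
    [0,0,0,-1,-2,-65,0],
    [0,0,0,-1,-2,-95,0],
    [0,0,0,-1,-2,-108,0],
    [0,0,0,-1,-2,-108,0]
  ]
}}

```text
clock: 39.08
tcp_pos: [0.4521, -0.3724, 0.0099]
orientation: [-1.968, -2.437, 0.001]
contact_force: [-0.5, 0.5, 0.7]
grip_width: 0.0854
gripper_force: 0.0
```

>>> {"method": "servo_tool", "body": {
  "commands": [
    [0,0,0,0,0,0,0],
    [0,0,0,0,0,0,0],
    [0,0,0,0,0,0,0.15],
    [0,0,0,0,0,0,0.22],
    [0,0,0,0,0,0,0.28]
  ]
}}

```text
clock: 39.5
tcp_pos: [0.4547, -0.3748, 0.0141]
orientation: [-1.974, -2.442, -0.0]
contact_force: [0.6, 0.7, -0.0]
grip_width: 0.0615
gripper_force: 0.5
```

>>> {"method": "servo_tool", "body": {
  "commands": [
    [0,0,0,0,0,0,0.35],
    [0,0,0,0,0,0,1],
    [0,0,0,0,0,0,1],
    [0,0,0,0,0,0,1],
    [0,0,0,0,0,0,1]
  ]
}}

```text
clock: 39.92
tcp_pos: [0.4547, -0.3748, 0.0145]
orientation: [-1.975, -2.442, -0.0]
contact_force: [-1.7, 0.5, 9.1]
grip_width: 0.0597
gripper_force: 41.7
```

>>> {"method": "servo_tool", "body": {
  "commands": [
    [0,0,0,0,0,15,1],
    [0,0,0,0,0,35,1],
    [0,0,0,0,0,60,1],
    [0,0,0,0,0,80,1],
    [0,0,0,0,0,80,1]
  ]
}}

```text
clock: 40.33
tcp_pos: [0.4559, -0.376, 0.0972]
orientation: [1.973, 2.44, 0.0]
contact_force: [0.9, 0.2, -0.2]
grip_width: 0.0593
gripper_force: 44.0
```

>>> {"method": "servo_tool", "body": {
  "commands": [
    [0,0,-2,26,21,0,1],
    [0,0,-4,53,43,0,1],
    [0,0,-6,80,65,0,1],
    [0,0,-8,105,85,0,1],
    [0,0,-8,130,105,0,1]
  ]
}}

```text
clock: 40.75
tcp_pos: [0.5845, -0.2676, 0.0922]
orientation: [-2.139, -2.295, 0.0]
contact_force: [0.3, -0.7, -1.5]
grip_width: 0.0596
gripper_force: 44.0
```

>>> {"method": "servo_tool", "body": {
  "commands": [
    [0,0,0,20,17,0,1],
    [0,0,0,42,34,-10,1],
    [0,0,0,42,34,-20,1],
    [0,0,0,42,34,-20,1],
    [0,0,0,42,34,-20,1]
  ]
}}

```text
clock: 41.17
tcp_pos: [0.6242, -0.2353, 0.0714]
orientation: [-2.136, -2.295, 0.003]
contact_force: [0.4, -0.4, -1.6]
grip_width: 0.0597
gripper_force: 44.0
```

>>> {"method": "servo_tool", "body": {
  "commands": [
    [0,0,0,0,0,0,1],
    [0,0,0,0,0,0,1],
    [0,0,0,0,0,0,1],
    [0,0,0,0,0,0,1]
  ]
}}

```text
clock: 41.5
tcp_pos: [0.6256, -0.2361, 0.0734]
orientation: [-2.14, -2.296, -0.0]
contact_force: [-0.3, 1.2, -1.5]
grip_width: 0.0594
gripper_force: 44.0
```

```bash
python3 -c "
from g import *
go((627,-235,38.5),rot(4))
"
```

```text
t 41.5 tcp [ 625.6 -236.1   73.4] j [ 0.28  0.64 -0.02  1.69  0.02  0.82  0.32] w 59.4 F [-0.3  1.2 -1.5]
need turn [-0.1 -0.1 -0. ] shift [  1.4   1.1 -34.9] | 1 calls of [-0.1 -0.1 -0. ] [  1.4   1.1 -34.9]
```

>>> {"method": "servo_tool", "body": {
  "commands": [
    [0,0,0,1.5,0,-12,1],
    [0,0,0,1.5,0,-25,1],
    [0,0,0,1.5,0,-34,1],
    [0,0,0,1.5,0,-34,1],
    [0,0,0,1.5,0,-34,1]
  ]
}}

```text
clock: 41.92
tcp_pos: [0.6262, -0.2349, 0.0372]
orientation: [-2.136, -2.295, 0.002]
contact_force: [-0.2, -0.2, -0.6]
grip_width: 0.059
gripper_force: 44.0
```

>>> {"method": "servo_tool", "body": {
  "commands": [
    [0,0,0,0,0,0,1],
    [0,0,0,0,0,0,1],
    [0,0,0,0,0,0,1],
    [0,0,0,0,0,0,1]
  ]
}}

```text
clock: 42.25
tcp_pos: [0.6276, -0.2354, 0.0393]
orientation: [-2.139, -2.297, -0.001]
contact_force: [-0.1, -1.0, -1.7]
grip_width: 0.0592
gripper_force: 44.0
```

```bash
python3 -c "
from g import *
go((627,-236.2,32.5),rot(4))
"
```

```text
t 42.25 tcp [ 627.6 -235.4   39.3] j [ 0.28  0.68 -0.02  1.69  0.02  0.77  0.32] w 59.2 F [-0.1 -1.  -1.7]
need turn [-0.1 -0.1 -0.1] shift [-0.6 -0.8 -6.8] | 1 calls of [-0.1 -0.1 -0.1] [-0.6 -0.8 -6.8]
```

>>> {"method": "servo_tool", "body": {
  "commands": [
    [0,0,0,-0.5,-0.5,-3,1],
    [0,0,0,-0.5,-0.5,-6,1],
    [0,0,0,-0.5,-0.5,-7,1],
    [0,0,0,-0.5,-0.5,-7,1],
    [0,0,0,-0.5,-0.5,-7,1]
  ]
}}

```text
clock: 42.67
tcp_pos: [0.6269, -0.236, 0.0327]
orientation: [-2.139, -2.297, -0.0]
contact_force: [-1.8, 0.3, 6.5]
grip_width: 0.0596
gripper_force: 44.7
```

>>> {"method": "servo_tool", "body": {
  "commands": [
    [0,0,0,0,0,0,1],
    [0,0,0,0,0,0,1],
    [0,0,0,0,0,0,0.25],
    [0,0,0,0,0,0,0.1],
    [0,0,0,0,0,0,0]
  ]
}}

```text
clock: 43.08
tcp_pos: [0.6268, -0.2358, 0.0317]
orientation: [-2.138, -2.297, -0.0]
contact_force: [-0.1, -0.1, 0.7]
grip_width: 0.0846
gripper_force: 0.0
```

>>> {"method": "servo_tool", "body": {
  "commands": [
    [0,0,0,0,0,0,0],
    [0,0,0,0,0,0,0],
    [0,0,0,0,0,30,0],
    [0,0,0,0,0,60,0],
    [0,0,0,0,0,90,0]
  ]
}}

```text
clock: 43.5
tcp_pos: [0.6262, -0.2356, 0.1222]
orientation: [-2.137, -2.296, 0.001]
contact_force: [0.3, -0.3, -0.2]
grip_width: 0.0852
gripper_force: 0.0
```

>>> {"method": "servo_tool", "body": {
  "commands": [
    [0,0,0,-80,-100,150,0],
    [0,0,0,-80,-100,150,0],
    [0,0,0,-80,-100,150,0],
    [0,0,0,-80,-100,150,0],
    [0,0,0,-80,-100,150,0]
  ]
}}

```text
clock: 43.92
tcp_pos: [0.5453, -0.3386, 0.2751]
orientation: [-2.143, -2.296, 0.0]
contact_force: [0.3, -1.3, 1.0]
grip_width: 0.0854
gripper_force: 0.0
```

>>> {"method": "servo_tool", "body": {
  "commands": [
    [0,0,0,-110,-110,0,0],
    [0,0,0,-110,-110,0,0],
    [0,0,0,-110,-110,0,0],
    [0,0,0,-110,-110,0,0],
    [0,0,0,-110,-110,0,0]
  ]
}}

```text
clock: 44.33
tcp_pos: [0.4292, -0.4527, 0.2721]
orientation: [-2.152, -2.284, 0.008]
contact_force: [-0.4, 0.0, -0.3]
grip_width: 0.0852
gripper_force: 0.0
```

```bash
python3 mr.py 2>/dev/null; python3 -c "
from h import *
im,d,W=pts('top','fin'); im2,_,_=pts('scene')
cv2.imwrite('pics/final.png',np.vstack([cv2.resize(im[160:320,90:460],(740,320)),cv2.resize(im2[170:310,200:524],(740,275))[:270]]))"
```

```text
top
 [np.float64(609.8), np.float64(-44.2), np.float64(1.3), np.float64(57.0)]
 [np.float64(616.3), np.float64(-137.2), np.float64(1.6), np.float64(56.6)]
 [np.float64(622.8), np.float64(-232.6), np.float64(1.3), np.float64(55.5)]
head 112 (array([631.9, 228.9]), array([19.9, 20.2]), 2.43) 0.11750198400442302
scene
 [np.float64(615.0), np.float64(-46.3), np.float64(1.8), np.float64(48.0)]
 [np.float64(621.6), np.float64(-139.6), np.float64(1.7), np.float64(48.1)]
 [np.float64(627.9), np.float64(-235.4), np.float64(1.7), np.float64(48.3)]
head 122 (array([636.5, 227.6]), array([22.5, 22. ]), 6.23) 0.11060129045933398
t 44.53 tcp [ 437.8 -444.7  271.7] j [ 0.65  0.36  0.06  1.64 -0.02  1.15  0.79] w 85.3 F [ 0.2  0.7 -0.1]
need turn [-0.2 -0.1 -0.2] shift [   7.2  317.7 -121.7] | 2 calls of [-0.1 -0.1 -0.1] [  3.6 158.8 -60.8]
```

View pics/final.png

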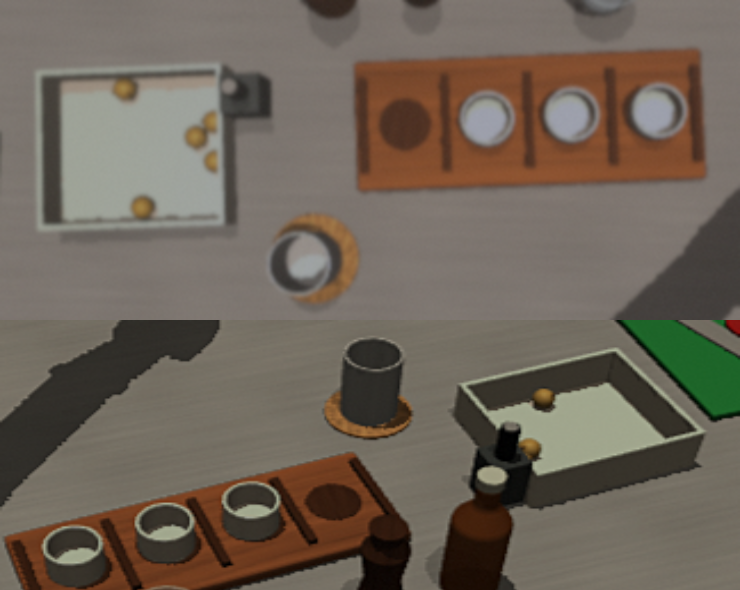

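The final picture shows five potatoes in the dish, the empty beaker centred on its mat, the probe seated in the block, and three ramekins standing on their rounds within about 2 mm. The hand is clear of everything.

```bash
python3 -c "
from bench import r
print(r.hand_in())"
```

```text
the job is handed in; nothing more can be done
None
```

The job is handed in: all five potatoes are in the dish, the empty beaker is back on its mat, the probe is fully home, and the three ramekins are in bays 1–3 within about 2 mm of centre; the judge's result was not shown.

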